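Set out the clamping job

ROBOT

A 6-joint arm with a two-finger parallel gripper is mounted at the origin on a cart in front of the work surface, level with it; the furniture and walls round the work are solid. World frame = base frame: x ahead of the robot, y to its left, z up, the work surface at z = 0. Lengths are in mm, angles in rad, forces in N, time in s.
With the tool pointing down it reaches from about 400 to 825 mm from the base axis. Payload 7 kg.
Tool frame: the origin (TCP) lies at the very end of the fingers, on their centre line; the grasp point (between the pads) lies 19 mm behind it (arm.grip_depth is the distance from the TCP to the grasp point, in mm); z points along the fingers, y is the line along which they close (so a half turn about z gives the same grasp; the last joint's range is limited). The gripper opens to 88 mm and grips with 3 to 60 N. Pads are 19 mm wide; open, the fingers measure 130 mm over their backs; the gripper's body (78 mm by 193 mm) begins 47 mm behind the grasp point.
Start: joints at [-0.82, 0.359, 0.012, 0, -1.224, -0.288], TCP at [301.329, -603.984, 194.961] pointing down, gripper open.
Joint ranges: [-3.07, 3.07], [-1.43, 2.12], [-1.02, 1.25], [-3.03, 1.67], [-3.05, -0], [-3.03, 3.03]. Speed limits (rad/s): [2.39, 2.39, 3.01, 3.14, 3.14, 3.14].

INTERFACE

Orientations are given as [roll, pitch, yaw] about the fixed x, y, z axes, in that order (R = Rz(yaw) Ry(pitch) Rx(roll)).
In Python, from cell import arm gives the robot as it stands. The module is installed in compiled form; this text tells all that it offers.
- The arm moves only by the shell command python3 -m pendant 'ROWS' [FORCE]. ROWS is JSON, a list of rows, each an object with "travel": the shift along the tool's x, y, z scaled (see below), a list of three; "turn": the turn about the tool's z scaled (see below); "fingers": the opening, from 0 (shut) to 1 (fully open). In form: [{"travel": [dx, dy, dz], "turn": turn, "fingers": fingers}, ...]. A call has 1 to 8 rows; each row is the pose to reach, as a shift and turn from the pose commanded when the call began, along the tool's axes at that moment, turning the shorter way round; what a row does not reach only later rows make up. The controller multiplies each number of a shift by 40 cm and each number of a turn by 180 degrees. A row lasts 1/12 s, in which the tool goes at most 41.7 mm and 7.16 degrees, less where a joint would pass 70% of its speed; a pose out of reach is approached as far as the arm can. A call with a number of a shift or a turn outside -1 to 1 is refused whole. A call with a gripper value outside its range is refused whole. The fingers move at their own pace and stop on an object; FORCE is the grip in N (left out, the last holds). Time passes only in rows, so rows that repeat a pose let the fingers close. It gives the time, the measured TCP pose, the force, the opening and the grip force at its end, in the units of the state.
- arm.sense(): the state, without advancing time (a new reading comes with each control period).
- arm.grab_frame(name): name is "scene" or "top" or "wrist"; returns the picture (400x640x3 uint8, blue, green, red); there is no depth.
- arm.camera_model(name): a dict with "fx", "fy", "cx", "cy" (pixels), "k1" (the pictures are not rectified: a ray, as slopes to the right and down, at radius r is drawn at 1 + k1 r^2 times it, then the intrinsics apply), "R" (3x3) and "t" (3): a world point X has camera coordinates R X + t. Camera axes: x right, y down, z forward; pixel columns grow to the right and rows downward; lengths in mm; the calibration is good to about 2 mm. A picture is of the moment at which its call begins: read the wrist's pose just before it. camera_model takes no time and is no camera call; for the wrist camera it gives the pose at the moment of the call.
- arm.close_job(): hands the job in; it is judged then, once.
The state is a dict: "t": time; "joints": joint angles; "qd": joint speeds; "tau": joint torques, N m; "ee_pos": TCP position; "ee_rot": TCP orientation; "wrist_force": force on the tool from outside, world axes, zero at the start; "wrist_torque": the same for the moment, N m; "opening": opening from 0.0 (shut) to 1.0 (fully open); "grasp_force": force on a finger pad.
Only numpy, scipy, OpenCV 4.12 (cv2) and the standard library are available. Lean on these libraries where they do the work, as an engineer would, in place of code of your own. Each camera call takes 0.05 s, during which the arm holds its last target. There are 200 camera calls.

TASK

Set out the bench for the clamping job. First lay the dark walnut block flat inside the red outline on the plywood board, then stand the steel bridge over the block with its two feet on the blue patches; put the screw box and the tape measure each on the black mat whose white outline fits it, also squarely inside the outline. Set things down rather than dropping them, and leave the pine offcut and the oil can where they are.

Things in the scene. Friction and masses are not known exactly. Their poses are not given: they have to be found in the camera images.
- walnut_block: Loose dark walnut wood block, 60 (x) x 80 (y) x 19 mm high. Origin at the centre of its underside, z up. Grasp across the 60 mm width (its x).
- bridge: Loose steel hat-shaped bridge, 144 (x) x 34 (y) mm. Two feet 45 to 72 mm from the middle along x; between the legs 90 mm free; flat web, underside 24 and top 29 mm above the soles. On its middle a black grip, 40 (x) x 22 (y) mm, from 36 to 72 mm above the soles: take it across the 22 mm (y). Origin: centre, at sole level; z up.
- screw_box: Loose closed yellow-brown cardboard box of screws, 61 (x) x 90 (y) x 46 mm high. Origin at the centre of its underside, z up. Grasp across the 61 mm (x).
- tape_measure: Loose yellow tape measure standing upright (its slightly rounded foot lets it lean about 2 degrees), 36 (x) x 72 (y) x 66 mm high. Origin at the centre of its underside, z up. Grasp across the 36 mm (x).
- clamp_board: Fixed plywood board, 160 (x) x 100 (y) x 4 mm. In its middle a red outline, 62 (x) x 82 (y) mm, for the walnut block; 60 mm either side along x a blue patch, 26 x 40 mm, for a foot of the bridge. Block and bridge are centred on the board, their x along its x (either way round). Origin: centre of its underside, top 4 mm above.
- large_mat: Fixed black rubber mat, 97 (x) x 126 (y) x 4 mm, with a white outline of 63 (x) x 92 (y) mm in its middle: the screw box's place, its x along the mat's x (either way round). Origin at the centre of its underside; its top is 4 mm above.
- small_mat: Fixed black rubber mat, 72 (x) x 108 (y) x 4 mm, with a white outline of 38 (x) x 74 (y) mm in its middle: the tape measure's place, its x along the mat's x (either way round). Origin at the centre of its underside; its top is 4 mm above.
- pine_offcut: Loose pale pine offcut, 45 (x) x 160 (y) x 38 mm high, a bystander. Origin at the centre of its underside.
- oil_can: Loose green oil can with a pale spout, 64 mm across and 170 mm high, a bystander. Origin at the centre of its underside.

How it is judged (in metres and radians):
On the way, in this order (a step that is already met when the one before it is completed fails the run):
1. the walnut block lies flat inside the red outline of the board, let go (horizontal distance between walnut_block and clamp_board below 0.01 m and angle between the x axis of walnut_block and the x axis of clamp_board, either way round below 0.17 rad and angle between walnut_block's own z axis and vertical below 0.08 rad and z of walnut_block in the frame of clamp_board below 0.009 m and linear speed of walnut_block below 0.03 m/s and angular speed of walnut_block below 0.3 rad/s and contact force between walnut_block and the fingers below 0.05 N), for 0.2 s.
2. the bridge stands over the block with its feet on the board, let go (horizontal distance between walnut_block and clamp_board below 0.01 m and angle between the x axis of each of walnut_block, bridge and the x axis of clamp_board, either way round below 0.17 rad and angle between each of walnut_block, bridge's own z axis and vertical below 0.08 rad and z of each of walnut_block, bridge in the frame of clamp_board below 0.009 m and horizontal distance between bridge and clamp_board below 0.012 m and linear speed of bridge below 0.03 m/s and angular speed of bridge below 0.3 rad/s and contact force between bridge and the fingers below 0.05 N), for 0.2 s.
At the end, for the whole second after the job is handed in: All released, at rest, upright (0.08 rad, tape measure 0.15), on their pads, square to the outline within 0.17 rad either way round: block within 10 mm and bridge over it within 12 mm of the board's centre; screw box on the large mat, tape measure on the small mat, within 12 mm of centre (horizontal distance between walnut_block and clamp_board below 0.01 m and angle between the x axis of each of walnut_block, bridge and the x axis of clamp_board, either way round below 0.17 rad and angle between each of walnut_block, bridge, screw_box's own z axis and vertical below 0.08 rad and z of each of walnut_block, bridge in the frame of clamp_board below 0.009 m and horizontal distance between bridge and clamp_board below 0.012 m and horizontal distance between screw_box and large_mat below 0.012 m and angle between the x axis of screw_box and the x axis of large_mat, either way round below 0.17 rad and z of screw_box in the frame of large_mat below 0.009 m and horizontal distance between tape_measure and small_mat below 0.012 m and angle between the x axis of tape_measure and the x axis of small_mat, either way round below 0.17 rad and angle between tape_measure's own z axis and vertical below 0.15 rad and z of tape_measure in the frame of small_mat below 0.009 m and linear speed of each of walnut_block, bridge, screw_box, tape_measure below 0.03 m/s and angular speed of each of walnut_block, bridge, screw_box, tape_measure below 0.3 rad/s); the robot touches nothing.
It fails at once if the pine offcut or the oil can is displaced by more than 25 mm (distance of any of pine_offcut, oil_can from where it was at the start of the episode above 0.025 m).
It fails at once if a thing is dropped from more than about 4 cm (it moves faster than 0.9 m/s untouched by the fingers) ((linear speed of walnut_block above 0.9 m/s and contact force between walnut_block and the fingers below 0.01 N) or (linear speed of bridge above 0.9 m/s and contact force between bridge and the fingers below 0.01 N) or (linear speed of screw_box above 0.9 m/s and contact force between screw_box and the fingers below 0.01 N) or (linear speed of tape_measure above 0.9 m/s and contact force between tape_measure and the fingers below 0.01 N)).
It also fails if it takes over 102 s, if anything falls off the work surface, if the arm or the gripper's body presses on something with over 40 N, if the wrist force passes 120 N, or if a joint passes its speed limit or range.

## Working session

There is one attempt and no reset: what is moved stays moved. The work goes in short steps, Python scripts to look and compute and a shell command to move; the robot and the scene stay as the last step left them, time stands still between calls to the robot, and variables do not carry over. Pictures are saved under pics/ and viewed, at most 14 in all, crops included, and the job is handed in when it is done.

```bash
mkdir -p pics
python3 - <<'E'
from cell import arm
import cv2
for n in("top","scene"):
    cv2.imwrite(f"pics/{n}0.png",arm.grab_frame(n)); m=arm.camera_model(n); print(n,m)
s=arm.sense();print(s)
E
```

```text
top {'fx': 413.3059603262219, 'fy': 413.3059603262219, 'cx': 316.24214028678443, 'cy': 205.85411127836431, 'k1': -0.0943356852518874, 'R': array([[ 0.02792251, -0.99959155, -0.0060889 ],
       [-0.99749753, -0.02746717, -0.06514778],
       [ 0.06495392,  0.00789275, -0.99785705]]), 't': array([ -92.18060078,  521.64807679, 1381.60643251])}
scene {'fx': 477.9841150178393, 'fy': 477.9841150178393, 'cx': 314.3015597446857, 'cy': 183.97137163753314, 'k1': -0.11841829609377647, 'R': array([[ 0.6618185 , -0.74964578, -0.00524196],
       [-0.45939113, -0.40002409, -0.7930577 ],
       [ 0.59241544,  0.52726837, -0.60912397]]), 't': array([-394.6426424 ,  242.28052333, 1328.7235502 ])}
{'t': 0.1, 'joints': array([-8.19905378e-01,  3.59320779e-01,  1.11565675e-02, -2.98813046e-04,
       -1.22409971e+00, -2.88113634e-01]), 'qd': array([-0.00025182, -0.00252426,  0.00076352,  0.00211967,  0.0007949 ,
        0.00020176]), 'tau': array([-1.34883878e-03, -5.84162271e+01,  2.93753332e+01,  7.01554388e+00,
        1.01957854e-02, -5.87457703e-05]), 'ee_pos': array([ 301.10629124, -603.58176988,  194.11724648]), 'ee_rot': array([ 3.14010573e+00, -1.47705065e-04, -2.67891697e+00]), 'wrist_force': array([-0.0620926 ,  0.56166816,  0.62301053]), 'wrist_torque': array([ 0.05458974, -0.03687549,  0.03352153]), 'grasp_force': 0.0, 'opening': 0.999947848644255}
```

View pics/top0.png

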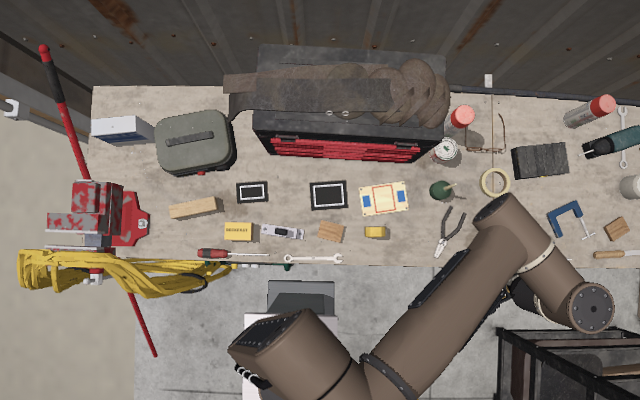

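View pics/scene0.png

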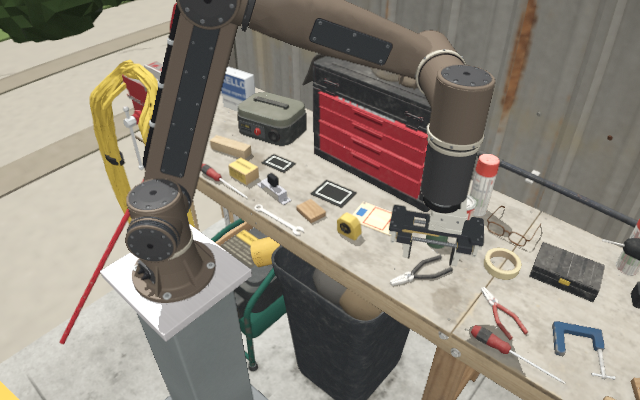

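The top view shows, in pixels: pine (195,207), box (238,231), bridge (283,231), walnut (331,231), tape (376,232), board (385,197), large mat (328,194), small mat (252,191) and can (441,188). I'll zoom in next.

```bash
cat > h.py <<'E'
import numpy as np,cv2
from cell import arm
def ray(m,uv):
    K=np.array([[m['fx'],0,m['cx']],[0,m['fy'],m['cy']],[0,0,1]])
    p=cv2.undistortPoints(np.array(uv,float).reshape(-1,1,2),K,np.array([m['k1'],0,0,0.]),None,None,)[:,0]
    return p
def world(m,uv,z):
    p=ray(m,uv);d=np.c_[p,np.ones(len(p))]@m['R'];c=-m['R'].T@m['t']
    return c+d*((z-c[2])/d[:,2])[:,None]
def proj(m,X):
    K=np.array([[m['fx'],0,m['cx']],[0,m['fy'],m['cy']],[0,0,1]])
    return cv2.projectPoints(np.array(X,float).reshape(-1,1,3),cv2.Rodrigues(m['R'])[0],m['t'],K,np.array([m['k1'],0,0,0.]))[0][:,0]
def ortho(img,m,x0,x1,y0,y1,z,s):
    # picture of plane z: rows down = decreasing x, cols right = decreasing y ; s px/mm
    xs=np.arange(x1,x0,-1/s);ys=np.arange(y1,y0,-1/s)
    Y,X=np.meshgrid(ys,xs);P=proj(m,np.c_[X.ravel(),Y.ravel(),np.full(X.size,z)]).astype(np.float32)
    return cv2.remap(img,P[:,0].reshape(X.shape),P[:,1].reshape(X.shape),cv2.INTER_CUBIC)
E
python3 - <<'E'
from h import *
m=arm.camera_model("top");im=cv2.imread("pics/top0.png")
for n,uv in dict(pine=(195,207),box=(238,231),bridge=(283,231),wal=(331,231),tape=(376,232),board=(385,197),lm=(328,194),sm=(252,191),can=(441,188)).items(): print(n,world(m,[uv],4)[0].round())
cv2.imwrite("pics/top1.png",cv2.resize(im[165:260,170:465],None,fx=2.7,fy=2.7,interpolation=cv2.INTER_CUBIC))
E
```

```text
pine [509. 340.   4.]
box [431. 187.   4.]
bridge [436.  33.   4.]
wal [ 441. -130.    4.]
tape [ 441. -283.    4.]
board [ 562. -312.    4.]
lm [ 567. -117.    4.]
sm [570. 144.   4.]
can [ 598. -506.    4.]
```

View pics/top1.png

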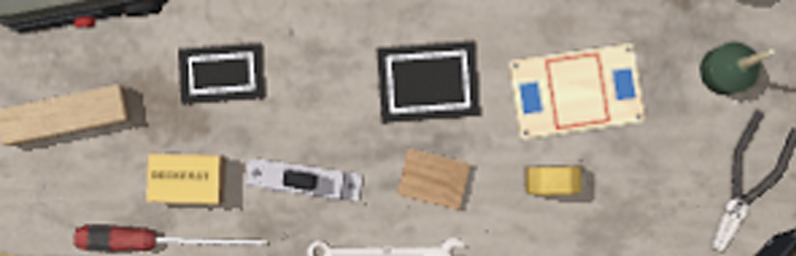

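```bash
cat >> h.py <<'E'
from scipy.spatial.transform import Rotation as Ro
def go(x,y,z,yaw_deg):
    s=arm.sense();R=Ro.from_euler('xyz',s['ee_rot']).as_matrix()
    d=R.T@(np.array([x,y,z])-s['ee_pos'])/400
    t=-(yaw_deg-np.degrees(s['ee_rot'][2])); t=(t+90)%180-90   # half-turn symmetric
    print('travel',d.round(4).tolist(),'turn',round(t/180,4),'dist',round(400*np.linalg.norm(d)),'turndeg',round(t,1),'j6',s['joints'][5].round(2),'t',round(s['t'],1),'pos',s['ee_pos'].round(1),'yaw',np.degrees(s['ee_rot'][2]).round(1),'op',round(s['opening'],3))
def rect(m,px,z):
    W=world(m,px,z)[:,:2];c=W.mean(0);e=W[1]-W[0]+W[2]-W[3];f=W[2]-W[1]+W[3]-W[0]
    a=lambda v:(np.degrees(np.arctan2(v[1],v[0]))+90)%180-90
    return c.round(1),(np.linalg.norm(e)/2).round(1),a(e).round(1),(np.linalg.norm(f)/2).round(1),a(f).round(1)
E
python3 - <<'E'
from h import *
m=arm.camera_model("top")
C=dict(board=(4,[(510,62),(633,44),(645,118),(522,138)]),lm=(4,[(377,47),(474,41),(480,115),(384,123)]),sm=(4,[(179,50),(263,43),(266,95),(182,103)]),
wal=(19,[(409,149),(471,164),(463,209),(397,192)]),box=(46,[(149,154),(221,155),(222,205),(146,205)]),tape=(66,[(526,166),(582,166),(582,193),(526,193)]),grip=(72,[(284,170),(316,174),(316,191),(284,187)]))
for n,(z,p) in C.items(): print(n,*rect(m,np.array(p)/2.7+[170,165],z))
w=arm.camera_model("wrist");print(w['fx'],w['k1'],w['R']@Ro.from_euler('xyz',arm.sense()['ee_rot']).as_matrix(),-w['R'].T@w['t']-arm.sense()['ee_pos'])
go(505,-190,300,-98)
E
```

```text
board [ 556.5 -308.6] 158.8 -79.6 96.5 10.1
lm [ 562.7 -119.5] 122.6 -84.3 95.7 6.4
sm [566.7 142.9] 107.7 -83.4 67.2 5.5
wal [ 440.1 -130.1] 82.2 77.6 56.2 -11.3
box [429.6 178. ] 91.6 -88.7 61.9 1.0
tape [ 442.5 -272.2] 67.7 -88.5 32.5 1.2
grip [432.9  33.4] 38.8 84.6 20.4 1.9
317.27616786051857 -0.05288229579054108 [[-9.57171047e-04  9.99999521e-01  2.06737199e-04]
 [-9.52911934e-01 -8.49407896e-04 -3.03245980e-01]
 [-3.03245659e-01 -4.87260616e-04  9.52912290e-01]] [-73.46162214 -36.56169166 189.9415374 ]
travel [-0.9176, 0.6981, -0.2638] turn -0.3083 dist 473 turndeg -55.5 j6 -0.29 t 0.1 pos [ 301.1 -603.6  194.1] yaw -153.5 op 1.0
```

```bash
T='{"travel":[-0.918,0.698,-0.264],"turn":-0.308,"fingers":1}'; python3 -m pendant '[{"travel":[-0.918,0.698,-0.264],"turn":-0.308,"fingers":1},{"travel":[-0.918,0.698,-0.264],"turn":-0.308,"fingers":1},{"travel":[-0.918,0.698,-0.264],"turn":-0.308,"fingers":1},{"travel":[-0.918,0.698,-0.264],"turn":-0.308,"fingers":1},{"travel":[-0.918,0.698,-0.264],"turn":-0.308,"fingers":1},{"travel":[-0.918,0.698,-0.264],"turn":-0.308,"fingers":1},{"travel":[-0.918,0.698,-0.264],"turn":-0.308,"fingers":1},{"travel":[-0.918,0.698,-0.264],"turn":-0.308,"fingers":1}]' 20
python3 - <<'E'
from h import *
go(505,-190,300,-98)
m=arm.camera_model("top");print(world(m,[(328,158),(270,157),(400,160)],0).round())
E
```

```text
t: 0.77
ee_pos: [445.2, -310.6, 269.7]
ee_rot: [3.141, 0.0, -1.705]
wrist_force: [1.8, -0.3, 0.5]
opening: 1.0
grasp_force: 0.0
travel [-0.3187, -0.1079, -0.0758] turn 0.0018 dist 138 turndeg 0.3 j6 0.11 t 0.8 pos [ 445.2 -310.6  269.7] yaw -97.7 op 1.0
[[ 692. -114.    0.]
 [ 690.   87.    0.]
 [ 692. -363.    0.]]
```

```bash
python3 -m pendant '[{"travel":[-0.319,-0.108,-0.076],"turn":0,"fingers":1},{"travel":[-0.319,-0.108,-0.076],"turn":0,"fingers":1},{"travel":[-0.319,-0.108,-0.076],"turn":0,"fingers":1},{"travel":[-0.319,-0.108,-0.076],"turn":0,"fingers":1},{"travel":[-0.319,-0.108,-0.076],"turn":0,"fingers":1},{"travel":[-0.319,-0.108,-0.076],"turn":0,"fingers":1},{"travel":[-0.319,-0.108,-0.076],"turn":0,"fingers":1}]'
python3 - <<'E'
from h import *
import json
m=arm.camera_model("wrist");im=arm.grab_frame("wrist");m2=arm.camera_model("wrist")
print(abs(m['t']-m2['t']).max())
cv2.imwrite("pics/w1.png",im); np.savez("w1.npz",**m)
o=ortho(im,m,360,640,-400,180,4,1.35);cv2.imwrite("pics/w1o.png",o);print(o.shape)
E
```

```text
t: 1.35
ee_pos: [505.1, -192.5, 299.2]
ee_rot: [3.141, -0.0, -1.711]
wrist_force: [0.3, -0.5, 1.2]
opening: 1.0
grasp_force: 0.0
0.028694395168407993
(378, 783, 3)
```

View pics/w1o.png

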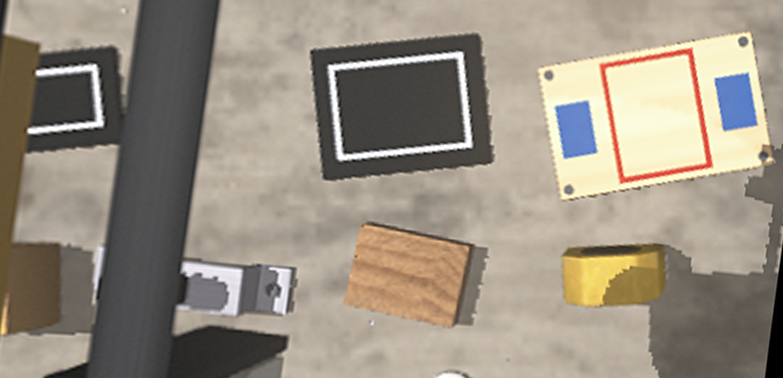

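Ortho picture (z=4 plane): the red outline is centred at (656,115) px, which gives board (554.6,-306.3) with x at -80.3°. The large-mat outline is centred at (400,106) px, which gives (561.3,-116.5) with x at 5.7°. The walnut is near (439.5,-128) with x at about -11°. Next I move above the walnut.

Run:
```python
from h import *
go(439.5,-128,110,-101)
```

```text
travel [-0.1377, 0.1842, 0.4732] turn 0.0162 dist 210 turndeg 2.9 j6 -0.14 t 1.4 pos [ 504.9 -192.9  299.2] yaw -98.1 op 0.999
```

```bash
python3 -m pendant '[{"travel":[-0.138,0.184,0.473],"turn":0.016,"fingers":1},{"travel":[-0.138,0.184,0.473],"turn":0.016,"fingers":1},{"travel":[-0.138,0.184,0.473],"turn":0.016,"fingers":1},{"travel":[-0.138,0.184,0.473],"turn":0.016,"fingers":1},{"travel":[-0.138,0.184,0.473],"turn":0.016,"fingers":1},{"travel":[-0.138,0.184,0.473],"turn":0.016,"fingers":1},{"travel":[-0.138,0.184,0.473],"turn":0.016,"fingers":1},{"travel":[-0.138,0.184,0.473],"turn":0.016,"fingers":1}]'
cat >> h.py <<'E'
def shot(name,cx,cy,hx,hy,z,s):
    m=arm.camera_model("wrist");im=arm.grab_frame("wrist");np.savez(name+".npz",**m);cv2.imwrite(f"pics/{name}.png",im)
    o=ortho(im,m,cx-hx,cx+hx,cy-hy,cy+hy,z,s);cv2.imwrite(f"pics/{name}o.png",o);return m,im,o
E
python3 - <<'E'
from h import *
shot("w2",440,-128,90,120,19,3)
go(439.5,-128,110,-101)
E
```

```text
t: 2.07
ee_pos: [441.1, -128.2, 111.2]
ee_rot: [-3.141, -0.0, -1.762]
wrist_force: [0.1, 0.4, 0.9]
opening: 0.999
grasp_force: 0.0
travel [0.001, 0.0059, 0.0044] turn 0.0002 dist 3 turndeg 0.0 j6 -0.34 t 2.1 pos [ 441.9 -128.1  111.8] yaw -101.0 op 1.002
```

View pics/w2o.png

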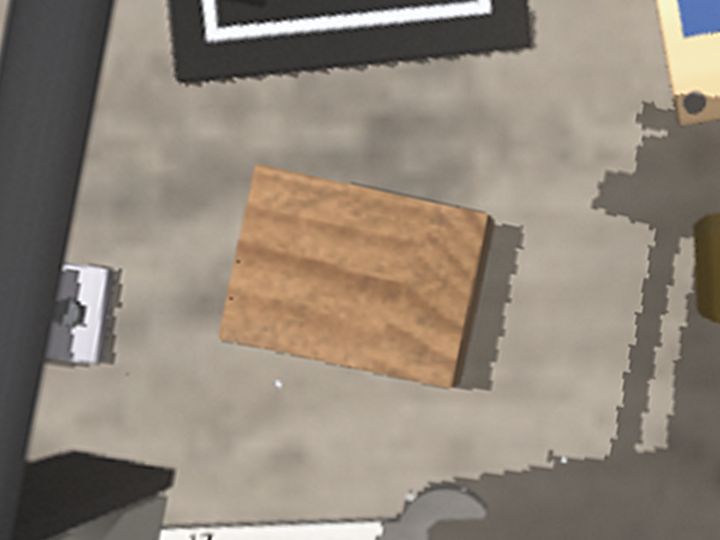

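Walnut top corners in the ortho picture: (256,166), (487,213), (453,387) and (221,340). That puts its centre at (437.8,-126.1) with x at -11.5°.

Run:
```python
from h import *
go(437.8,-126.1,4,-101.5)
```

```text
travel [-0.0029, 0.0115, 0.2694] turn 0.003 dist 108 turndeg 0.5 j6 -0.34 t 2.1 pos [ 441.9 -128.1  111.8] yaw -101.0 op 1.002
```

```bash
python3 -m pendant '[{"travel":[-0.003,0.012,0.08],"turn":0.003,"fingers":1},{"travel":[-0.003,0.012,0.16],"turn":0.003,"fingers":1},{"travel":[-0.003,0.012,0.22],"turn":0.003,"fingers":1},{"travel":[-0.003,0.012,0.25],"turn":0.003,"fingers":1},{"travel":[-0.003,0.012,0.26],"turn":0.003,"fingers":1},{"travel":[-0.003,0.012,0.265],"turn":0.003,"fingers":1},{"travel":[-0.003,0.012,0.265],"turn":0.003,"fingers":1},{"travel":[-0.003,0.012,0.265],"turn":0.003,"fingers":1}]'
python3 - <<'E'
from h import *
go(437.8,-126.1,4,-101.5)
E
```

```text
t: 2.78
ee_pos: [437.4, -125.3, 5.7]
ee_rot: [-3.139, 0.001, -1.771]
wrist_force: [-0.0, -0.6, 0.4]
opening: 0.999
grasp_force: 0.0
travel [0.0018, -0.0015, 0.0044] turn 0.0002 dist 2 turndeg 0.0 j6 -0.36 t 2.8 pos [ 437.4 -125.3    5.7] yaw -101.5 op 0.999
```

Good. Close and lift.

```bash
python3 -m pendant '[{"travel":[0,0,0.003],"turn":0,"fingers":0.6},{"travel":[0,0,0.003],"turn":0,"fingers":0.6},{"travel":[0,0,0.003],"turn":0,"fingers":0.55},{"travel":[0,0,0.003],"turn":0,"fingers":0.5},{"travel":[0,0,0.003],"turn":0,"fingers":0.5},{"travel":[0,0,0.003],"turn":0,"fingers":0.5},{"travel":[0,0,0.003],"turn":0,"fingers":0.5}]' 25
python3 -m pendant '[{"travel":[0,0,-0.03],"turn":0,"fingers":0.5},{"travel":[0,0,-0.08],"turn":0,"fingers":0.5},{"travel":[0,0,-0.15],"turn":0,"fingers":0.5},{"travel":[0,0,-0.2],"turn":0,"fingers":0.5},{"travel":[0,0,-0.2],"turn":0,"fingers":0.5},{"travel":[0,0,-0.2],"turn":0,"fingers":0.5}]'
python3 - <<'E'
from h import *
go(554.6,-306.3,83,-170.3)
E
```

```text
t: 3.37
ee_pos: [436.0, -125.2, 3.4]
ee_rot: [-3.142, -0.0, -1.771]
wrist_force: [-0.0, 0.8, -0.0]
opening: 0.535
grasp_force: 0.0
t: 3.87
ee_pos: [436.8, -125.0, 84.4]
ee_rot: [-3.139, 0.001, -1.771]
wrist_force: [-0.6, 0.2, -0.1]
opening: 0.5
grasp_force: 0.0
travel [0.3856, -0.3786, 0.0041] turn 0.3824 dist 216 turndeg 68.8 j6 -0.36 t 3.9 pos [ 436.8 -125.    84.4] yaw -101.5 op 0.5
```

Run:
```python
from h import *
m,im,o=shot("w3",440,-128,90,120,19,3)
```

```text
(no output)
```

View pics/w3.png

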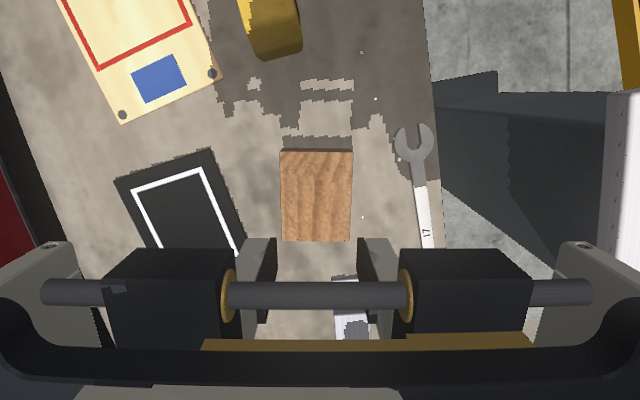

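The block lies untouched under the centred fingers; I lifted before they reached it or gripped. I'll go back down and close fully.

```bash
python3 -m pendant '[{"travel":[0,0,0.0],"turn":0,"fingers":1},{"travel":[0,0,0.0],"turn":0,"fingers":1},{"travel":[0,0,0.0],"turn":0,"fingers":1},{"travel":[0,0,0.0],"turn":0,"fingers":1},{"travel":[0,0,0],"turn":0,"fingers":1},{"travel":[0,0,0],"turn":0,"fingers":1}]'
python3 - <<'E'
from h import *
m,im,o=shot("w4",440,-128,90,120,19,3)
a=cv2.imread("pics/w3o.png"); b=cv2.imread("pics/w2o.png")
cv2.imwrite("pics/cmp.png",np.hstack([cv2.resize(b,(390,293)),cv2.resize(a,(390,293))]))
go(437.4,-125.7,4,-101.5)
E
```

```text
t: 4.42
ee_pos: [435.8, -125.2, 83.1]
ee_rot: [3.141, -0.0, -1.771]
wrist_force: [0.2, 0.6, 0.4]
opening: 0.89
grasp_force: 0.0
travel [0.0005, -0.0041, 0.1979] turn 0.0002 dist 79 turndeg 0.0 j6 -0.36 t 4.5 pos [ 435.9 -125.2   83.2] yaw -101.5 op 0.938
```

View pics/cmp.png

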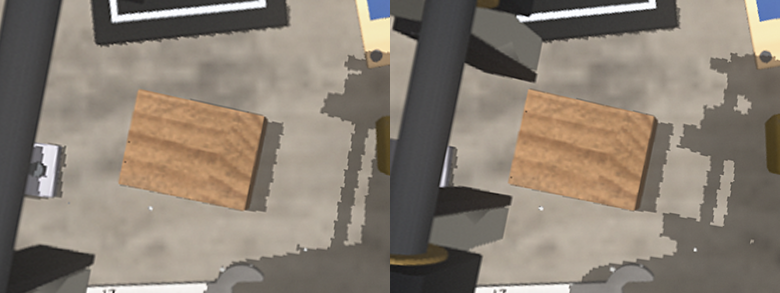

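```bash
python3 -m pendant '[{"travel":[0.001,-0.003,0.08],"turn":0,"fingers":1},{"travel":[0.001,-0.003,0.14],"turn":0,"fingers":1},{"travel":[0.001,-0.003,0.175],"turn":0,"fingers":1},{"travel":[0.001,-0.003,0.19],"turn":0,"fingers":1},{"travel":[0.001,-0.003,0.195],"turn":0,"fingers":1},{"travel":[0.001,-0.003,0.197],"turn":0,"fingers":1},{"travel":[0.001,-0.003,0.197],"turn":0,"fingers":1},{"travel":[0.001,-0.003,0.197],"turn":0,"fingers":1}]'
python3 -m pendant '[{"travel":[0,0,0],"turn":0,"fingers":0},{"travel":[0,0,0],"turn":0,"fingers":0},{"travel":[0,0,0],"turn":0,"fingers":0},{"travel":[0,0,0],"turn":0,"fingers":0},{"travel":[0,0,0],"turn":0,"fingers":0},{"travel":[0,0,0],"turn":0,"fingers":0},{"travel":[0,0,0],"turn":0,"fingers":0},{"travel":[0,0,0],"turn":0,"fingers":0}]' 25
```

```text
t: 5.13
ee_pos: [437.9, -125.7, 5.4]
ee_rot: [-3.14, 0.0, -1.771]
wrist_force: [0.0, 0.8, 0.7]
opening: 1.0
grasp_force: 0.0
t: 5.8
ee_pos: [437.0, -125.8, 4.5]
ee_rot: [3.142, -0.0, -1.771]
wrist_force: [-0.4, 0.6, -0.2]
opening: 0.452
grasp_force: 0.0
```

```bash
python3 -m pendant '[{"travel":[0,0,0],"turn":0,"fingers":0.45}]'
python3 - <<'E'
from h import *
m,im,o=shot("w5",440,-128,90,120,19,3)
E
```

```text
t: 5.88
ee_pos: [437.0, -125.8, 4.5]
ee_rot: [3.141, -0.0, -1.771]
wrist_force: [-0.8, -0.4, 0.6]
opening: 0.451
grasp_force: 0.0
```

View pics/w5.png

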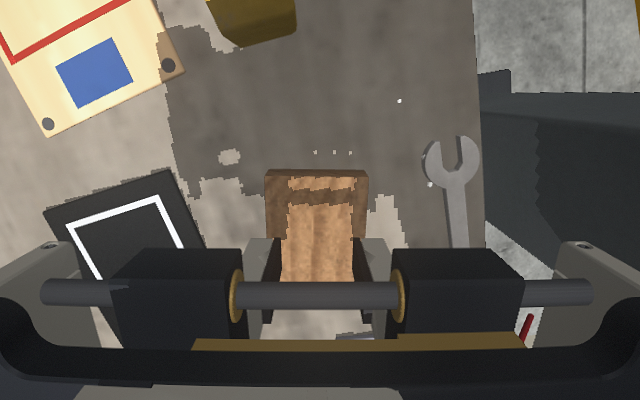

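```bash
python3 -m pendant '[{"travel":[0,0,0],"turn":0,"fingers":0},{"travel":[0,0,0],"turn":0,"fingers":0},{"travel":[0,0,0],"turn":0,"fingers":0}]' 25;python3 -m pendant '[{"travel":[0,0,0],"turn":0,"fingers":0},{"travel":[0,0,0],"turn":0,"fingers":0},{"travel":[0,0,0],"turn":0,"fingers":0}]' 25
```

```text
t: 6.18
ee_pos: [437.1, -125.8, 4.5]
ee_rot: [3.142, -0.0, -1.771]
wrist_force: [-0.0, 0.5, -0.8]
opening: 0.285
grasp_force: 0.0
t: 6.43
ee_pos: [437.0, -125.8, 4.5]
ee_rot: [-3.142, 0.0, -1.771]
wrist_force: [0.5, 1.0, 0.5]
opening: 0.058
grasp_force: 0.0
```

Run:
```python
from h import *
m,im,o=shot("w6",440,-128,90,120,19,3)
print(m['cx'],m['cy'],m['k1'])
s=arm.sense();R=Ro.from_euler('xyz',s['ee_rot']).as_matrix()
for q in[(0,0,0),(9.5,0,0),(9.5,0,-19),(9.5,0,-30)]: print(q,proj(m,s['ee_pos']+R@np.array(q)))
```

```text
316.49636256782816 197.6489851368875 -0.05288229579054108
(0, 0, 0) [[316.80890633 229.36648728]]
(9.5, 0, 0) [[316.79883991 215.67716232]]
(9.5, 0, -19) [[316.83318496 227.31940107]]
(9.5, 0, -30) [[316.85628896 235.15797417]]
```

View pics/w6.png

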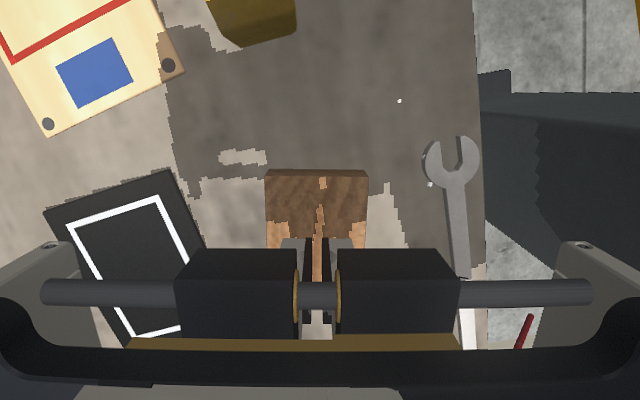

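The closed tips show at row 238, where the stated TCP should project to about row 216. The real fingertips therefore seem about 30 mm higher than reported. I'll probe gently by touching the block top with closed fingers.

```bash
python3 -m pendant '[{"travel":[0,0,0.005],"turn":0,"fingers":0},{"travel":[0,0,0.01],"turn":0,"fingers":0},{"travel":[0,0,0.015],"turn":0,"fingers":0},{"travel":[0,0,0.02],"turn":0,"fingers":0},{"travel":[0,0,0.02],"turn":0,"fingers":0}]'
python3 -m pendant '[{"travel":[0,0,0.005],"turn":0,"fingers":0},{"travel":[0,0,0.01],"turn":0,"fingers":0},{"travel":[0,0,0.01],"turn":0,"fingers":0}]'
```

```text
t: 6.9
ee_pos: [436.7, -125.8, -4.0]
ee_rot: [3.141, -0.0, -1.771]
wrist_force: [0.7, 0.0, 0.4]
opening: 0.003
grasp_force: 0.0
t: 7.15
ee_pos: [436.8, -125.8, -7.8]
ee_rot: [3.141, -0.0, -1.771]
wrist_force: [0.4, -0.1, 0.2]
opening: 0.006
grasp_force: 0.0
```

```bash
python3 -m pendant '[{"travel":[0,0,0.005],"turn":0,"fingers":0},{"travel":[0,0,0.008],"turn":0,"fingers":0},{"travel":[0,0,0.01],"turn":0,"fingers":0},{"travel":[0,0,0.01],"turn":0,"fingers":0}]'
python3 -m pendant '[{"travel":[0,0,0.005],"turn":0,"fingers":0},{"travel":[0,0,0.008],"turn":0,"fingers":0},{"travel":[0,0,0.008],"turn":0,"fingers":0}]'
```

```text
t: 7.48
ee_pos: [436.9, -125.8, -11.7]
ee_rot: [3.141, -0.0, -1.771]
wrist_force: [0.3, 0.0, -0.4]
opening: 0.002
grasp_force: 0.0
t: 7.73
ee_pos: [437.3, -125.8, -12.5]
ee_rot: [-3.141, -0.0, -1.77]
wrist_force: [-9.8, 4.8, 35.9]
opening: 0.006
grasp_force: 18.1
```

Contact came at reported z≈-12.3 on a 19 mm block, so the real fingertips sit 31 mm above the reported TCP. I'll use that offset from here.

```bash
python3 -m pendant '[{"travel":[0,0,-0.05],"turn":0,"fingers":1},{"travel":[0,0,-0.05],"turn":0,"fingers":1},{"travel":[0,0,-0.05],"turn":0,"fingers":1},{"travel":[0,0,-0.05],"turn":0,"fingers":1},{"travel":[0,0,-0.05],"turn":0,"fingers":1},{"travel":[0,0,-0.05],"turn":0,"fingers":1},{"travel":[0,0,-0.05],"turn":0,"fingers":1},{"travel":[0,0,-0.05],"turn":0,"fingers":1}]'
python3 -m pendant '[{"travel":[0,0,0],"turn":0,"fingers":1},{"travel":[0,0,0],"turn":0,"fingers":1},{"travel":[0,0,0],"turn":0,"fingers":1},{"travel":[0,0,0],"turn":0,"fingers":1},{"travel":[0,0,0],"turn":0,"fingers":1},{"travel":[0,0,0],"turn":0,"fingers":1}]'
python3 - <<'E'
from h import *
m,im,o=shot("w7",440,-128,90,120,19,3)
go(437.4,-125.7,-28,-101.5)
E
```

```text
t: 8.4
ee_pos: [436.8, -125.9, 5.0]
ee_rot: [3.141, -0.0, -1.771]
wrist_force: [0.6, -0.0, -0.6]
opening: 0.551
grasp_force: 0.0
t: 8.9
ee_pos: [437.1, -125.8, 5.4]
ee_rot: [-3.142, 0.0, -1.771]
wrist_force: [0.1, -0.6, 0.1]
opening: 0.978
grasp_force: 0.0
travel [-0.0004, -0.0007, 0.0834] turn 0.0002 dist 33 turndeg 0.0 j6 -0.36 t 8.9 pos [ 437.1 -125.8    5.4] yaw -101.5 op 0.988
```

View pics/w7.png

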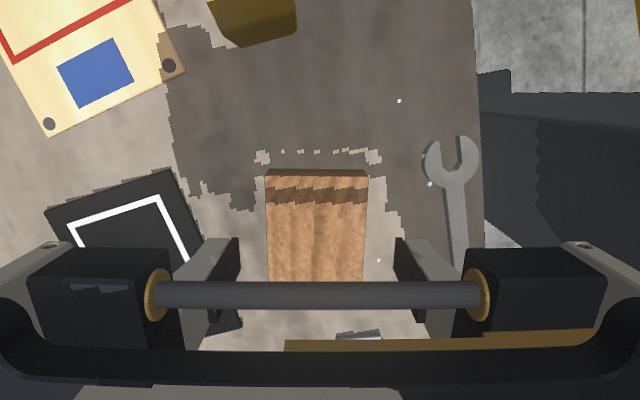

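The block is intact and centred between the open fingers (cols 266–367, fingers at 238 and 395).

```bash
python3 -m pendant '[{"travel":[0,0,0.03],"turn":0,"fingers":1},{"travel":[0,0,0.055],"turn":0,"fingers":1},{"travel":[0,0,0.07],"turn":0,"fingers":1},{"travel":[0,0,0.08],"turn":0,"fingers":1},{"travel":[0,0,0.082],"turn":0,"fingers":1},{"travel":[0,0,0.082],"turn":0,"fingers":1}]'
python3 -m pendant '[{"travel":[0,0,0],"turn":0,"fingers":0.4},{"travel":[0,0,0],"turn":0,"fingers":0.4},{"travel":[0,0,0],"turn":0,"fingers":0.4},{"travel":[0,0,0],"turn":0,"fingers":0.4},{"travel":[0,0,0],"turn":0,"fingers":0.4},{"travel":[0,0,0],"turn":0,"fingers":0.4},{"travel":[0,0,0],"turn":0,"fingers":0.4}]' 25
```

```text
t: 9.45
ee_pos: [437.0, -125.8, -27.6]
ee_rot: [3.141, -0.0, -1.771]
wrist_force: [0.6, 0.4, 0.7]
opening: 1.002
grasp_force: 0.0
t: 10.03
ee_pos: [437.3, -125.8, -27.2]
ee_rot: [-3.141, 0.0, -1.771]
wrist_force: [-0.9, 0.6, 3.0]
opening: 0.684
grasp_force: 25.0
```

Gripped (0.684 ≈ 60 mm, 25 N). Lift 60 mm.

```bash
python3 -m pendant '[{"travel":[0,0,-0.03],"turn":0,"fingers":0.4},{"travel":[0,0,-0.08],"turn":0,"fingers":0.4},{"travel":[0,0,-0.13],"turn":0,"fingers":0.4},{"travel":[0,0,-0.15],"turn":0,"fingers":0.4},{"travel":[0,0,-0.15],"turn":0,"fingers":0.4}]'
python3 - <<'E'
from h import *
go(554.6,-306.3,32,-170.3)
E
```

```text
t: 10.45
ee_pos: [438.4, -125.7, 34.1]
ee_rot: [-3.138, 0.001, -1.771]
wrist_force: [0.7, -0.5, -0.4]
opening: 0.681
grasp_force: 25.0
travel [0.385, -0.3743, 0.0062] turn 0.3825 dist 215 turndeg 68.8 j6 -0.36 t 10.4 pos [ 438.4 -125.7   34.1] yaw -101.5 op 0.681
```

```bash
python3 -m pendant '[{"travel":[0.05,0,-0.05],"turn":0.38,"fingers":0.4},{"travel":[0.385,-0.374,-0.05],"turn":0.38,"fingers":0.4},{"travel":[0.385,-0.374,-0.05],"turn":0.382,"fingers":0.4},{"travel":[0.385,-0.374,-0.05],"turn":0.382,"fingers":0.4},{"travel":[0.385,-0.374,-0.05],"turn":0.382,"fingers":0.4},{"travel":[0.385,-0.374,-0.05],"turn":0.382,"fingers":0.4},{"travel":[0.385,-0.374,-0.05],"turn":0.382,"fingers":0.4},{"travel":[0.385,-0.374,-0.05],"turn":0.382,"fingers":0.4}]'
python3 - <<'E'
from h import *
go(554.6,-306.3,52,-170.3)
E
```

```text
t: 11.12
ee_pos: [552.8, -308.0, 49.4]
ee_rot: [3.14, -0.002, -2.78]
wrist_force: [-0.2, -0.0, -0.8]
opening: 0.682
grasp_force: 25.0
travel [-0.0058, 0.0024, -0.0065] turn 0.0612 dist 4 turndeg 11.0 j6 -1.01 t 11.1 pos [ 552.8 -308.    49.4] yaw -159.3 op 0.682
```

```bash
python3 -m pendant '[{"travel":[-0.005,0.002,0.0],"turn":0.061,"fingers":0.4},{"travel":[-0.005,0.002,0],"turn":0.061,"fingers":0.4},{"travel":[-0.005,0.002,0],"turn":0.061,"fingers":0.4},{"travel":[-0.005,0.002,0],"turn":0.061,"fingers":0.4}]'
cat >> h.py <<'E'
def blue(im,m,z=4):
    o=ortho(im,m,440,680,-430,-180,z,2);h=cv2.cvtColor(o,cv2.COLOR_BGR2HSV)
    k=cv2.inRange(h,(100,110,60),(125,255,255));n,_,st,c=cv2.connectedComponentsWithStats(k)
    i=[j for j in range(1,n) if st[j,4]>1000]
    P=[(680-c[j][1]/2,-180-c[j][0]/2,st[j,4]/4) for j in i];P=np.array(P);print(P.round(1))
    if len(P)==2: d=P[1]-P[0];print('board',P.mean(0)[:2].round(1),np.degrees(np.arctan2(d[1],d[0])).round(1),np.hypot(*d[:2]).round(1))
E
python3 - <<'E'
from h import *
blue(cv2.imread("pics/w1.png"),dict(np.load("w1.npz")))
m,im,o=shot("w8",555,-306,100,125,4,2);blue(im,m)
blue(cv2.imread("pics/top0.png"),arm.camera_model("top"))
go(554.6,-306.3,52,-170.3)
E
```

```text
t: 11.45
ee_pos: [553.9, -304.8, 51.0]
ee_rot: [3.141, -0.002, -2.96]
wrist_force: [0.5, -0.5, -0.6]
opening: 0.684
grasp_force: 25.0
[[ 564.9 -364.8  929.5]
 [ 544.2 -246.4  893.5]]
board [ 554.6 -305.6] 99.9 120.2
[[ 565.1 -364.7  966.5]
 [ 544.1 -244.9  853.2]]
board [ 554.6 -304.8] 99.9 121.7
[[ 567.4 -366.2  730.2]
 [ 546.5 -247.4  721.5]]
board [ 557.  -306.8] 100.0 120.6
travel [-0.0005, -0.0039, -0.0017] turn 0.0039 dist 2 turndeg 0.7 j6 -1.19 t 11.5 pos [ 554.1 -304.8   51.3] yaw -169.6 op 0.682
```

Board at (554.6,-305.3), 99.9°. Lower.

```bash
python3 -m pendant '[{"travel":[0,-0.001,0.06],"turn":0.003,"fingers":0.4},{"travel":[0,-0.001,0.11],"turn":0.003,"fingers":0.4},{"travel":[0,-0.001,0.14],"turn":0.003,"fingers":0.4},{"travel":[0,-0.001,0.155],"turn":0.003,"fingers":0.4},{"travel":[0,-0.001,0.165],"turn":0.003,"fingers":0.4},{"travel":[0,-0.001,0.17],"turn":0.003,"fingers":0.4},{"travel":[0,-0.001,0.17],"turn":0.003,"fingers":0.4}]'
python3 - <<'E'
from h import *
go(554.6,-305.3,-23,-170.1)
E
```

```text
t: 12.08
ee_pos: [555.0, -305.5, -15.2]
ee_rot: [-3.141, 0.0, -2.971]
wrist_force: [-0.6, 0.2, -1.3]
opening: 0.682
grasp_force: 25.0
travel [0.001, 0.0007, 0.0194] turn -0.0008 dist 8 turndeg -0.1 j6 -1.21 t 12.1 pos [ 555.  -305.5  -15.2] yaw -170.2 op 0.682
```

```bash
python3 -m pendant '[{"travel":[0.001,0,0.008],"turn":0,"fingers":0.4},{"travel":[0.001,0,0.014],"turn":0,"fingers":0.4},{"travel":[0.001,0,0.018],"turn":0,"fingers":0.4},{"travel":[0.001,0,0.02],"turn":0,"fingers":0.4},{"travel":[0.001,0,0.02],"turn":0,"fingers":0.4}]'
```

```text
t: 12.5
ee_pos: [554.4, -305.5, -23.1]
ee_rot: [-3.141, 0.0, -2.972]
wrist_force: [-0.9, 0.7, 1.9]
opening: 0.678
grasp_force: 25.0
```

```bash
python3 -m pendant '[{"travel":[0,0,0.001],"turn":0,"fingers":0.9},{"travel":[0,0,0],"turn":0,"fingers":0.9},{"travel":[0,0,0],"turn":0,"fingers":0.9},{"travel":[0,0,0],"turn":0,"fingers":0.9},{"travel":[0,0,0],"turn":0,"fingers":0.9}]'
python3 -m pendant '[{"travel":[0,0,-0.05],"turn":0,"fingers":0.9},{"travel":[0,0,-0.15],"turn":0,"fingers":0.9},{"travel":[0,0,-0.25],"turn":0,"fingers":0.9},{"travel":[0,0,-0.35],"turn":0,"fingers":0.9},{"travel":[0,0,-0.4],"turn":0,"fingers":0.9},{"travel":[0,0,-0.4],"turn":0,"fingers":0.9}]'
python3 - <<'E'
from h import *
m,im,o=shot("w9",540,-305,120,140,23,2.2)
cv2.imwrite("pics/w9o.png",o)
go(433,33,130,-5)
E
```

```text
t: 12.92
ee_pos: [554.4, -305.5, -23.4]
ee_rot: [-3.142, 0.0, -2.972]
wrist_force: [-0.0, 0.2, -0.2]
opening: 0.898
grasp_force: 0.0
t: 13.42
ee_pos: [557.5, -306.8, 143.2]
ee_rot: [-3.137, 0.008, -2.971]
wrist_force: [0.6, -0.1, -0.1]
opening: 0.901
grasp_force: 0.0
travel [0.1602, 0.8874, 0.022] turn 0.0819 dist 361 turndeg 14.7 j6 -1.21 t 13.5 pos [ 556.1 -306.   140. ] yaw -170.3 op 0.9
```

View pics/w9o.png

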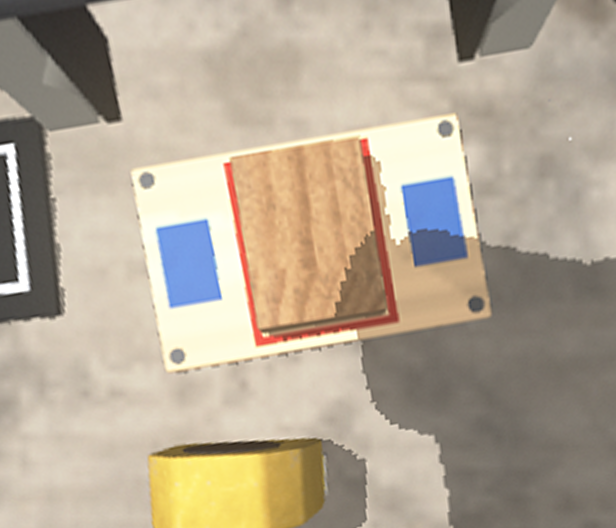

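The walnut sits inside the red outline, centred within about 2 mm. Bridge next.

Run:
```python
from h import *
go(433,33,120,-98)
```

```text
travel [0.1603, 0.8875, 0.047] turn -0.4015 dist 361 turndeg -72.3 j6 -1.21 t 13.5 pos [ 556.1 -306.   140. ] yaw -170.3 op 0.9
```

```bash
python3 -m pendant '[{"travel":[0.16,0.887,0.047],"turn":-0.4,"fingers":0.7},{"travel":[0.16,0.887,0.047],"turn":-0.4,"fingers":0.7},{"travel":[0.16,0.887,0.047],"turn":-0.4,"fingers":0.7},{"travel":[0.16,0.887,0.047],"turn":-0.4,"fingers":0.7},{"travel":[0.16,0.887,0.047],"turn":-0.4,"fingers":0.7},{"travel":[0.16,0.887,0.047],"turn":-0.4,"fingers":0.7},{"travel":[0.16,0.887,0.047],"turn":-0.4,"fingers":0.7},{"travel":[0.16,0.887,0.047],"turn":-0.4,"fingers":0.7}]'
python3 - <<'E'
from h import *
go(433,33,120,-98)
E
```

```text
t: 14.13
ee_pos: [439.0, 8.6, 118.2]
ee_rot: [3.141, -0.001, -1.966]
wrist_force: [1.6, 1.4, 0.3]
opening: 0.703
grasp_force: 0.0
travel [-0.0504, 0.0374, -0.0044] turn -0.0815 dist 25 turndeg -14.7 j6 -0.87 t 14.1 pos [439.    8.6 118.2] yaw -112.7 op 0.703
```

```bash
python3 -m pendant '[{"travel":[-0.05,0.037,-0.004],"turn":-0.081,"fingers":0.7},{"travel":[-0.05,0.037,-0.004],"turn":-0.081,"fingers":0.7},{"travel":[-0.05,0.037,-0.004],"turn":-0.081,"fingers":0.7},{"travel":[-0.05,0.037,-0.004],"turn":-0.081,"fingers":0.7},{"travel":[-0.05,0.037,-0.004],"turn":-0.081,"fingers":0.7}]'
python3 - <<'E'
from h import *
m,im,o=shot("w10",433,33,90,120,29,3)
cv2.imwrite("pics/w10o.png",o)
go(433,33,120,-98)
E
```

```text
t: 14.55
ee_pos: [434.6, 31.0, 120.2]
ee_rot: [3.141, -0.001, -1.722]
wrist_force: [-0.1, 0.4, 0.4]
opening: 0.701
grasp_force: 0.0
travel [-0.0046, 0.0051, 0.0007] turn -0.0037 dist 3 turndeg -0.7 j6 -0.68 t 14.6 pos [434.7  30.9 120.3] yaw -98.7 op 0.699
```

View pics/w10o.png

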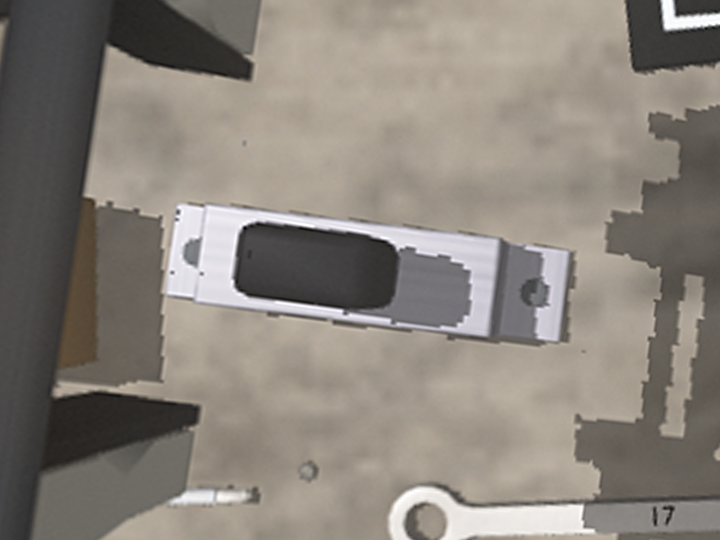

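Web corners (205,207), (503,239), (490,338) and (195,301) px at z=29 put the bridge at (432.7,37.0), x at 83.4°.

Run:
```python
from h import *
go(432.7,37,11,-96.6)
```

```text
travel [-0.0145, 0.0071, 0.2732] turn -0.0115 dist 109 turndeg -2.1 j6 -0.68 t 14.6 pos [434.7  30.9 120.3] yaw -98.7 op 0.699
```

```bash
python3 -m pendant '[{"travel":[-0.0145,0.007,0.06],"turn":-0.0115,"fingers":0.7},{"travel":[-0.0145,0.007,0.14],"turn":-0.0115,"fingers":0.7},{"travel":[-0.0145,0.007,0.2],"turn":-0.0115,"fingers":0.7},{"travel":[-0.0145,0.007,0.24],"turn":-0.0115,"fingers":0.7},{"travel":[-0.0145,0.007,0.26],"turn":-0.0115,"fingers":0.7},{"travel":[-0.0145,0.007,0.27],"turn":-0.0115,"fingers":0.7},{"travel":[-0.0145,0.007,0.273],"turn":-0.0115,"fingers":0.7},{"travel":[-0.0145,0.007,0.273],"turn":-0.0115,"fingers":0.7}]'
python3 - <<'E'
from h import *
go(432.7,37,11,-96.6)
E
```

```text
t: 15.27
ee_pos: [433.6, 37.7, 12.0]
ee_rot: [-3.141, 0.0, -1.682]
wrist_force: [-0.3, -0.1, 0.1]
opening: 0.699
grasp_force: 0.0
travel [0.0019, 0.002, 0.0025] turn 0.0011 dist 1 turndeg 0.2 j6 -0.66 t 15.3 pos [433.6  37.7  12. ] yaw -96.4 op 0.699
```

```bash
python3 -m pendant '[{"travel":[0.001,0.001,0.001],"turn":0,"fingers":0.1},{"travel":[0.001,0.001,0.001],"turn":0,"fingers":0.1},{"travel":[0.001,0.001,0.001],"turn":0,"fingers":0.1},{"travel":[0.001,0.001,0.001],"turn":0,"fingers":0.1},{"travel":[0.001,0.001,0.001],"turn":0,"fingers":0.1},{"travel":[0.001,0.001,0.001],"turn":0,"fingers":0.1},{"travel":[0.001,0.001,0.001],"turn":0,"fingers":0.1},{"travel":[0.001,0.001,0.001],"turn":0,"fingers":0.1}]' 35
python3 -m pendant '[{"travel":[0,0,-0.04],"turn":0,"fingers":0.1},{"travel":[0,0,-0.09],"turn":0,"fingers":0.1},{"travel":[0,0,-0.14],"turn":0,"fingers":0.1},{"travel":[0,0,-0.2],"turn":0,"fingers":0.1},{"travel":[0,0,-0.22],"turn":0,"fingers":0.1},{"travel":[0,0,-0.22],"turn":0,"fingers":0.1}]'
python3 - <<'E'
from h import *
go(554.6,-305.3,100,-80.1)
E
```

```text
t: 15.93
ee_pos: [432.7, 37.5, 11.3]
ee_rot: [-3.141, 0.0, -1.681]
wrist_force: [-0.4, 0.4, 1.4]
opening: 0.246
grasp_force: 35.0
t: 16.43
ee_pos: [433.7, 38.1, 100.8]
ee_rot: [-3.138, 0.002, -1.681]
wrist_force: [1.0, -1.0, -3.3]
opening: 0.251
grasp_force: 35.0
travel [0.8199, -0.3949, 0.0013] turn -0.0901 dist 364 turndeg -16.2 j6 -0.65 t 16.4 pos [433.7  38.1 100.8] yaw -96.3 op 0.251
```

```bash
python3 -m pendant '[{"travel":[0.05,-0.024,0.0],"turn":-0.03,"fingers":0.1},{"travel":[0.15,-0.07,0.0],"turn":-0.06,"fingers":0.1},{"travel":[0.25,-0.12,0],"turn":-0.09,"fingers":0.1},{"travel":[0.35,-0.17,0],"turn":-0.09,"fingers":0.1},{"travel":[0.45,-0.22,0],"turn":-0.09,"fingers":0.1},{"travel":[0.55,-0.265,0],"turn":-0.09,"fingers":0.1},{"travel":[0.65,-0.313,0],"turn":-0.09,"fingers":0.1},{"travel":[0.72,-0.347,0],"turn":-0.09,"fingers":0.1}]'
python3 - <<'E'
from h import *
go(554.6,-305.3,100,-80.1)
E
```

```text
t: 17.1
ee_pos: [533.9, -254.3, 96.7]
ee_rot: [3.139, 0.001, -1.399]
wrist_force: [2.4, 1.1, -1.5]
opening: 0.248
grasp_force: 35.0
travel [0.1345, -0.0293, -0.0084] turn -0.0003 dist 55 turndeg -0.1 j6 0.29 t 17.1 pos [ 533.9 -254.3   96.7] yaw -80.2 op 0.248
```

```bash
python3 -m pendant '[{"travel":[0.08,-0.017,0],"turn":0,"fingers":0.1},{"travel":[0.12,-0.027,0],"turn":0,"fingers":0.1},{"travel":[0.134,-0.029,0],"turn":0,"fingers":0.1},{"travel":[0.134,-0.029,0],"turn":0,"fingers":0.1},{"travel":[0.134,-0.029,0.02],"turn":0,"fingers":0.1},{"travel":[0.134,-0.029,0.06],"turn":0,"fingers":0.1},{"travel":[0.134,-0.029,0.09],"turn":0,"fingers":0.1},{"travel":[0.134,-0.029,0.09],"turn":0,"fingers":0.1}]'
python3 - <<'E'
from h import *
go(554.6,-305.3,16,-80.1)
E
```

```text
t: 17.77
ee_pos: [552.8, -301.2, 59.7]
ee_rot: [3.137, 0.003, -1.398]
wrist_force: [-0.6, -0.3, -2.7]
opening: 0.249
grasp_force: 35.0
travel [0.0112, -0.0032, 0.1093] turn 0.0 dist 44 turndeg 0.0 j6 0.36 t 17.8 pos [ 552.8 -301.2   59.7] yaw -80.1 op 0.249
```

```bash
python3 -m pendant '[{"travel":[0.01,-0.002,0],"turn":0,"fingers":0.1},{"travel":[0.01,-0.002,0.02],"turn":0,"fingers":0.1},{"travel":[0.01,-0.002,0.05],"turn":0,"fingers":0.1},{"travel":[0.01,-0.002,0.07],"turn":0,"fingers":0.1},{"travel":[0.01,-0.002,0.085],"turn":0,"fingers":0.1},{"travel":[0.01,-0.002,0.09],"turn":0,"fingers":0.1},{"travel":[0.01,-0.002,0.09],"turn":0,"fingers":0.1}]'
python3 - <<'E'
from h import *
go(554.6,-305.3,15.3,-80.1)
E
```

```text
t: 18.35
ee_pos: [556.2, -307.0, 26.2]
ee_rot: [3.14, 0.001, -1.399]
wrist_force: [-0.8, -0.1, -2.6]
opening: 0.247
grasp_force: 35.0
travel [-0.0048, 0.0032, 0.0273] turn -0.0002 dist 11 turndeg -0.0 j6 0.37 t 18.4 pos [ 556.2 -307.    26.2] yaw -80.1 op 0.247
```

```bash
python3 -m pendant '[{"travel":[-0.004,0.003,0.008],"turn":0,"fingers":0.1},{"travel":[-0.004,0.003,0.015],"turn":0,"fingers":0.1},{"travel":[-0.004,0.003,0.021],"turn":0,"fingers":0.1},{"travel":[-0.004,0.003,0.025],"turn":0,"fingers":0.1},{"travel":[-0.004,0.003,0.028],"turn":0,"fingers":0.1},{"travel":[-0.004,0.003,0.028],"turn":0,"fingers":0.1}]'
```

```text
t: 18.85
ee_pos: [555.2, -305.7, 15.8]
ee_rot: [3.141, 0.0, -1.399]
wrist_force: [-0.3, 0.0, -2.7]
opening: 0.251
grasp_force: 35.0
```

```bash
python3 -m pendant '[{"travel":[0,0,0.002],"turn":0,"fingers":0.1},{"travel":[0,0,0.003],"turn":0,"fingers":0.1},{"travel":[0,0,0.004],"turn":0,"fingers":0.1},{"travel":[0,0,0.004],"turn":0,"fingers":0.1}]'
```

```text
t: 19.18
ee_pos: [555.5, -305.8, 15.4]
ee_rot: [-3.141, -0.001, -1.398]
wrist_force: [-2.4, 2.6, 5.7]
opening: 0.247
grasp_force: 35.0
```

Touching down (15.4 as expected). Release and rise.

```bash
python3 -m pendant '[{"travel":[0,0,0],"turn":0,"fingers":0.6},{"travel":[0,0,0],"turn":0,"fingers":0.6},{"travel":[0,0,0],"turn":0,"fingers":0.6},{"travel":[0,0,0],"turn":0,"fingers":0.6},{"travel":[0,0,0],"turn":0,"fingers":0.6},{"travel":[0,0,0],"turn":0,"fingers":0.6}]'
python3 -m pendant '[{"travel":[0,0,-0.05],"turn":0,"fingers":0.6},{"travel":[0,0,-0.13],"turn":0,"fingers":0.6},{"travel":[0,0,-0.22],"turn":0,"fingers":0.6},{"travel":[0,0,-0.3],"turn":0,"fingers":0.6},{"travel":[0,0,-0.35],"turn":0,"fingers":0.9},{"travel":[0,0,-0.35],"turn":0,"fingers":0.9}]'
python3 - <<'E'
from h import *
m,im,o=shot("w11",540,-305,120,140,33,2.2)
cv2.imwrite("pics/w11o.png",o)
go(442.5,-272.2,130,-90)
E
```

```text
t: 19.68
ee_pos: [555.3, -305.8, 14.3]
ee_rot: [3.142, -0.0, -1.399]
wrist_force: [0.1, 0.3, 0.5]
opening: 0.59
grasp_force: 0.0
t: 20.18
ee_pos: [558.1, -306.9, 160.2]
ee_rot: [-3.134, -0.004, -1.398]
wrist_force: [1.1, -0.7, 0.3]
opening: 0.695
grasp_force: 0.0
travel [-0.133, 0.2675, 0.0669] turn 0.0549 dist 122 turndeg 9.9 j6 0.37 t 20.2 pos [ 556.9 -306.2  157.4] yaw -80.1 op 0.738
```

View pics/w11o.png

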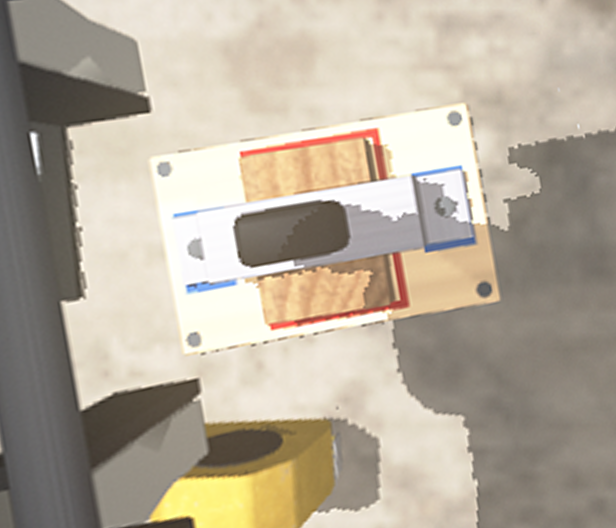

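The bridge stands centred over the block on the blue patches. For the tape, box and small mat I'll fit silhouettes numerically.

```bash
cat >> h.py <<'E'
from scipy.optimize import minimize
def ymask(im,lo=(15,110,50),hi=(34,255,255)): return cv2.inRange(cv2.cvtColor(im,cv2.COLOR_BGR2HSV),lo,hi)
def fit(mask,m,size,x,y,a,z0=0,S=4,r=110):
    sx,sy,sz=size
    B=np.array([(i*sx/2,j*sy/2,k*sz+z0) for i in(-1,1) for j in(-1,1) for k in(0,1)])
    c=proj(m,[(x,y,sz/2)])[0];u0,v0=[max(0,int(q-r)) for q in c];k=mask[v0:v0+2*r,u0:u0+2*r]
    k=cv2.resize(k,None,fx=S,fy=S,interpolation=cv2.INTER_LINEAR)>127
    def cost(p):
        t=np.radians(p[2]);X=B.copy();X[:,:2]=B[:,:2]@np.array([[np.cos(t),np.sin(t)],[-np.sin(t),np.cos(t)]])+p[:2]
        P=(proj(m,X)-[u0,v0]+.5)*S-.5;h=cv2.convexHull(P.astype(np.float32));g=np.zeros(k.shape,np.uint8)
        cv2.fillConvexPoly(g,np.round(h*16).astype(np.int32),1,shift=4);g=g>0
        return 1-(g&k).sum()/(g|k).sum()
    best=min((minimize(cost,[x,y,a+d],method='Nelder-Mead',options=dict(initial_simplex=np.array([[x,y,a+d],[x+8,y,a+d],[x,y+8,a+d],[x,y,a+d+6]]))) for d in(-6,0,6)),key=lambda q:q.fun)
    print('pose',best.x.round(1),'IoU',round(1-best.fun,3));return best.x
def mat(im,m,x,y,hx=80,hy=90,z=4,s=3):
    o=ortho(im,m,x-hx,x+hx,y-hy,y+hy,z,s);k=cv2.inRange(cv2.cvtColor(o,cv2.COLOR_BGR2GRAY),0,75)
    k=cv2.morphologyEx(k,cv2.MORPH_OPEN,np.ones((5,5)))
    C=max(cv2.findContours(k,cv2.RETR_EXTERNAL,cv2.CHAIN_APPROX_NONE)[0],key=cv2.contourArea);r=cv2.minAreaRect(C);b=cv2.boxPoints(r)
    W=np.c_[x+hx-b[:,1]/s,y+hy-b[:,0]/s];e=[W[1]-W[0],W[2]-W[1]];e=min(e,key=np.linalg.norm)
    print('mat',W.mean(0).round(1),'xaxis',((np.degrees(np.arctan2(e[1],e[0]))+90)%180-90).round(1),np.array(r[1])/s)
E
python3 - <<'E'
from h import *
t=cv2.imread("pics/top0.png");mt=arm.camera_model("top");w=cv2.imread("pics/w1.png");mw=dict(np.load("w1.npz"))
fit(ymask(t),mt,(36,72,66),442,-272,1); fit(ymask(w),mw,(36,72,66),442,-272,1)
fit(ymask(t),mt,(61,90,46),430,178,1)
mat(t,mt,567,143);mat(t,mt,562,-118);mat(w,mw,561,-117)
E
```

```text
pose [ 442.3 -273.1    1.4] IoU 0.726
pose [ 442.3 -271.9    3.3] IoU 0.754
pose [430.4 182.4   1.8] IoU 0.131
mat [566.1 145.2] xaxis 5.7 [ 70.99809265 106.99674479]
mat [ 562.8 -117.6] xaxis 5.7 [ 95.15128581 124.44659424]
mat [ 560.9 -117. ] xaxis 5.8 [ 96.49024455 125.20825195]
```

```bash
python3 - <<'E'
from h import *
go(442.3,-272.5,110,-88)
E
python3 -m pendant '[{"travel":[-0.125,0.27,0.0],"turn":0.044,"fingers":1},{"travel":[-0.125,0.27,0.0],"turn":0.044,"fingers":1},{"travel":[-0.125,0.27,0.0],"turn":0.044,"fingers":1},{"travel":[-0.125,0.27,0.0],"turn":0.044,"fingers":1},{"travel":[-0.125,0.27,0.06],"turn":0.044,"fingers":1},{"travel":[-0.125,0.27,0.11],"turn":0.044,"fingers":1},{"travel":[-0.125,0.27,0.11],"turn":0.044,"fingers":1},{"travel":[-0.125,0.27,0.11],"turn":0.044,"fingers":1}]'
python3 - <<'E'
from h import *
m,im,o=shot("w12",442,-272,80,80,66,3)
fit(ymask(im),m,(36,72,66),442,-272,2)
go(442.3,-272.5,-9,-88)
E
```

```text
travel [-0.1325, 0.2684, 0.1169] turn 0.0438 dist 129 turndeg 7.9 j6 0.37 t 20.2 pos [ 556.9 -306.2  157.4] yaw -80.1 op 0.738
t: 20.9
ee_pos: [439.1, -274.7, 109.2]
ee_rot: [3.138, 0.001, -1.537]
wrist_force: [0.6, -0.0, 0.4]
opening: 0.997
grasp_force: 0.0
pose [ 440.4 -274.4    5.9] IoU 0.752
travel [-0.0063, -0.0059, 0.2983] turn -0.0002 dist 119 turndeg -0.0 j6 0.21 t 20.9 pos [ 440.2 -275.1  110.3] yaw -88.0 op 0.999
```

```bash
python3 -m pendant '[{"travel":[-0.005,-0.004,0.05],"turn":0,"fingers":1},{"travel":[-0.005,-0.004,0.12],"turn":0,"fingers":1},{"travel":[-0.005,-0.004,0.18],"turn":0,"fingers":1},{"travel":[-0.005,-0.004,0.23],"turn":0,"fingers":1},{"travel":[-0.005,-0.004,0.27],"turn":0,"fingers":1},{"travel":[-0.005,-0.004,0.29],"turn":0,"fingers":1},{"travel":[-0.005,-0.004,0.297],"turn":0,"fingers":1},{"travel":[-0.005,-0.004,0.297],"turn":0,"fingers":1}]'
python3 -m pendant '[{"travel":[0,0,0],"turn":0,"fingers":0.2},{"travel":[0,0,0],"turn":0,"fingers":0.2},{"travel":[0,0,0],"turn":0,"fingers":0.2},{"travel":[0,0,0],"turn":0,"fingers":0.2},{"travel":[0,0,0],"turn":0,"fingers":0.2},{"travel":[0,0,0],"turn":0,"fingers":0.2},{"travel":[0,0,0],"turn":0,"fingers":0.2},{"travel":[0,0,0],"turn":0,"fingers":0.2}]' 20
python3 -m pendant '[{"travel":[0,0,0],"turn":0,"fingers":0.2},{"travel":[0,0,0],"turn":0,"fingers":0.2},{"travel":[0,0,0],"turn":0,"fingers":0.2}]' 25
```

```text
t: 21.62
ee_pos: [442.3, -273.1, -8.2]
ee_rot: [3.142, -0.0, -1.537]
wrist_force: [0.2, -0.2, 0.1]
opening: 0.994
grasp_force: 0.0
t: 22.28
ee_pos: [441.9, -272.9, -8.3]
ee_rot: [-3.142, -0.0, -1.537]
wrist_force: [-0.0, 0.8, -0.5]
opening: 0.45
grasp_force: 0.0
t: 22.53
ee_pos: [441.8, -272.9, -8.4]
ee_rot: [3.141, 0.0, -1.537]
wrist_force: [0.4, 0.6, 0.9]
opening: 0.377
grasp_force: 24.9
```

```bash
python3 -m pendant '[{"travel":[0,0,-0.03],"turn":0,"fingers":0.2},{"travel":[0,0,-0.08],"turn":0,"fingers":0.2},{"travel":[0,0,-0.13],"turn":0,"fingers":0.2},{"travel":[0,0,-0.17],"turn":0,"fingers":0.2},{"travel":[0,0,-0.17],"turn":0,"fingers":0.2}]'
python3 - <<'E'
from h import *
go(564,146,60,-84.3)
E
```

```text
t: 22.95
ee_pos: [443.8, -273.5, 62.5]
ee_rot: [-3.137, -0.002, -1.536]
wrist_force: [1.2, 0.5, -3.1]
opening: 0.378
grasp_force: 24.9
travel [-1.0377, -0.3366, 0.0061] turn -0.0207 dist 436 turndeg -3.7 j6 0.21 t 22.9 pos [ 443.8 -273.5   62.5] yaw -88.0 op 0.378
```

```bash
python3 -m pendant '[{"travel":[-0.05,-0.017,0],"turn":-0.02,"fingers":0.2},{"travel":[-0.13,-0.045,0],"turn":-0.02,"fingers":0.2},{"travel":[-0.22,-0.075,0],"turn":-0.02,"fingers":0.2},{"travel":[-0.31,-0.105,0],"turn":-0.02,"fingers":0.2},{"travel":[-0.4,-0.135,0],"turn":-0.02,"fingers":0.2},{"travel":[-0.49,-0.165,0],"turn":-0.02,"fingers":0.2},{"travel":[-0.57,-0.19,0],"turn":-0.02,"fingers":0.2},{"travel":[-0.62,-0.205,0],"turn":-0.02,"fingers":0.2}]'
python3 - <<'E'
from h import *
go(564,146,60,-84.3)
E
```

```text
t: 23.62
ee_pos: [515.7, -19.4, 58.7]
ee_rot: [3.141, 0.0, -1.473]
wrist_force: [-0.4, -0.3, -2.4]
opening: 0.373
grasp_force: 24.9
travel [-0.3997, -0.1606, -0.0031] turn -0.0004 dist 172 turndeg -0.1 j6 -0.24 t 23.6 pos [515.7 -19.4  58.7] yaw -84.4 op 0.373
```

```bash
python3 -m pendant '[{"travel":[-0.08,-0.032,0],"turn":0,"fingers":0.2},{"travel":[-0.17,-0.068,0],"turn":0,"fingers":0.2},{"travel":[-0.26,-0.104,0],"turn":0,"fingers":0.2},{"travel":[-0.34,-0.136,0],"turn":0,"fingers":0.2},{"travel":[-0.39,-0.156,0],"turn":0,"fingers":0.2},{"travel":[-0.4,-0.16,0],"turn":0,"fingers":0.2},{"travel":[-0.4,-0.16,0],"turn":0,"fingers":0.2},{"travel":[-0.4,-0.16,0],"turn":0,"fingers":0.2}]'
python3 - <<'E'
from h import *
m,im,o=shot("w13",564,146,80,90,4,3); cv2.imwrite("pics/w13o.png",o)
go(564.3,145.8,-4,-84.3)
E
```

```text
t: 24.28
ee_pos: [562.6, 142.6, 58.4]
ee_rot: [3.14, -0.001, -1.474]
wrist_force: [-0.8, -0.9, -2.2]
opening: 0.374
grasp_force: 24.9
travel [-0.0088, -0.0053, 0.1568] turn -0.001 dist 63 turndeg -0.2 j6 -0.49 t 24.3 pos [562.6 142.1  58.7] yaw -84.5 op 0.38
```

Contact is expected at reported z ≈ -4.4.

```bash
python3 -m pendant '[{"travel":[-0.007,-0.003,0.03],"turn":-0.001,"fingers":0.2},{"travel":[-0.007,-0.003,0.07],"turn":-0.001,"fingers":0.2},{"travel":[-0.007,-0.003,0.1],"turn":-0.001,"fingers":0.2},{"travel":[-0.007,-0.003,0.125],"turn":-0.001,"fingers":0.2},{"travel":[-0.007,-0.003,0.135],"turn":-0.001,"fingers":0.2},{"travel":[-0.007,-0.003,0.142],"turn":-0.001,"fingers":0.2},{"travel":[-0.007,-0.003,0.142],"turn":-0.001,"fingers":0.2}]'
python3 - <<'E'
from h import *
go(564.3,145.8,-4.4,-84.3)
E
```

```text
t: 24.92
ee_pos: [564.4, 145.6, 2.3]
ee_rot: [3.141, -0.0, -1.471]
wrist_force: [0.2, 0.2, -2.1]
opening: 0.377
grasp_force: 24.9
travel [-0.0005, 0.0002, 0.0167] turn 0.0 dist 7 turndeg 0.0 j6 -0.49 t 24.9 pos [564.4 145.6   2.3] yaw -84.3 op 0.377
```

```bash
python3 -m pendant '[{"travel":[0,0,0.006],"turn":0,"fingers":0.2},{"travel":[0,0,0.011],"turn":0,"fingers":0.2},{"travel":[0,0,0.015],"turn":0,"fingers":0.2},{"travel":[0,0,0.018],"turn":0,"fingers":0.2},{"travel":[0,0,0.018],"turn":0,"fingers":0.2}]'
```

```text
t: 25.33
ee_pos: [564.7, 146.2, -4.3]
ee_rot: [-3.141, 0.0, -1.471]
wrist_force: [0.5, 0.3, -2.7]
opening: 0.377
grasp_force: 24.9
```

```bash
python3 -m pendant '[{"travel":[0,0,0.002],"turn":0,"fingers":0.2},{"travel":[0,0,0.004],"turn":0,"fingers":0.2},{"travel":[0,0,0.005],"turn":0,"fingers":0.2},{"travel":[0,0,0.005],"turn":0,"fingers":0.2}]'
```

```text
t: 25.67
ee_pos: [564.7, 146.2, -4.5]
ee_rot: [-3.141, 0.0, -1.47]
wrist_force: [-6.1, -0.7, 15.3]
opening: 0.377
grasp_force: 24.9
```

```bash
python3 -m pendant '[{"travel":[0,0,-0.003],"turn":0,"fingers":0.2},{"travel":[0,0,-0.003],"turn":0,"fingers":0.5},{"travel":[0,0,-0.003],"turn":0,"fingers":0.75},{"travel":[0,0,-0.003],"turn":0,"fingers":0.75},{"travel":[0,0,-0.003],"turn":0,"fingers":0.75},{"travel":[0,0,-0.003],"turn":0,"fingers":0.75},{"travel":[0,0,-0.003],"turn":0,"fingers":0.75}]'
python3 -m pendant '[{"travel":[0,0,-0.05],"turn":0,"fingers":1},{"travel":[0,0,-0.12],"turn":0,"fingers":1},{"travel":[0,0,-0.2],"turn":0,"fingers":1},{"travel":[0,0,-0.28],"turn":0,"fingers":1},{"travel":[0,0,-0.32],"turn":0,"fingers":1},{"travel":[0,0,-0.32],"turn":0,"fingers":1}]'
python3 - <<'E'
from h import *
go(430,240,110,-89)
E
```

```text
t: 26.25
ee_pos: [564.5, 146.0, -5.4]
ee_rot: [3.141, -0.0, -1.471]
wrist_force: [-0.2, 0.3, 0.2]
opening: 0.736
grasp_force: 0.0
t: 26.75
ee_pos: [567.1, 147.2, 127.5]
ee_rot: [-3.135, 0.002, -1.47]
wrist_force: [0.9, 0.3, 0.2]
opening: 0.997
grasp_force: 0.0
travel [-0.2652, 0.318, 0.0421] turn 0.0265 dist 166 turndeg 4.8 j6 -0.49 t 26.8 pos [567.1 147.2 127.5] yaw -84.2 op 0.997
```

```bash
python3 -m pendant '[{"travel":[-0.22,0.318,0.04],"turn":0.026,"fingers":1},{"travel":[-0.22,0.318,0.04],"turn":0.026,"fingers":1},{"travel":[-0.22,0.318,0.04],"turn":0.026,"fingers":1},{"travel":[-0.22,0.318,0.04],"turn":0.026,"fingers":1},{"travel":[-0.22,0.318,0.04],"turn":0.026,"fingers":1},{"travel":[-0.22,0.318,0.04],"turn":0.026,"fingers":1},{"travel":[-0.22,0.318,0.04],"turn":0.026,"fingers":1}]'
python3 - <<'E'
from h import *
def comp(k,c):
    k=cv2.morphologyEx(k,cv2.MORPH_CLOSE,np.ones((7,7)));_,l=cv2.connectedComponents(k);i=l[int(c[1]),int(c[0])];print('lab',i,(l==i).sum());return ((l==i)*255).astype(np.uint8)
t=cv2.imread("pics/top0.png");mt=arm.camera_model("top")
fit(comp(ymask(t),proj(mt,[(430,182,46)])[0]),mt,(61,90,46),430,182,1)
m,im,o=shot("w14",430,182,80,90,46,3)
c=proj(m,[(430,182,46)])[0];print(c)
fit(comp(ymask(im),c),m,(61,90,46),430,182,1,r=200,S=2)
m=dict(np.load("w13.npz"))
E
python3 - <<'E'
from h import *
go(430,182,-18,-89)
o=cv2.imread("pics/w14.png");cv2.imwrite("pics/w14v.png",o)
E
```

```text
t: 27.33
ee_pos: [429.3, 221.2, 106.8]
ee_rot: [-3.141, 0.0, -1.551]
wrist_force: [0.7, 0.7, 0.4]
opening: 1.001
grasp_force: 0.0
lab 5 430
pose [431.3 183.1   1.8] IoU 0.791
[317.02904587 153.39940137]
lab 2 8184
pose [429.8 182.8  -0.9] IoU 0.943
travel [0.0973, 0.001, 0.3118] turn 0.0003 dist 131 turndeg 0.0 j6 -0.87 t 27.4 pos [429.7 220.9 106.7] yaw -89.0 op 1.0
```

View pics/w14v.png

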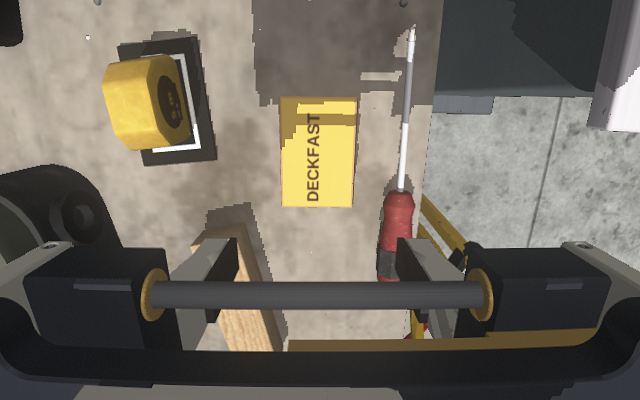

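The tape stands inside its outline (140,100 px). The box at (317,150) px has a screwdriver beside it at col 405, so I'll go down with the fingers less open.

```bash
python3 - <<'E'
from h import *
go(429.8,182.8,-15,-89.5)
E
python3 -m pendant '[{"travel":[0.05,0,0],"turn":0.003,"fingers":0.86},{"travel":[0.09,0,0.03],"turn":0.003,"fingers":0.86},{"travel":[0.095,0,0.09],"turn":0.003,"fingers":0.86},{"travel":[0.095,0,0.13],"turn":0.003,"fingers":0.86},{"travel":[0.095,0,0.14],"turn":0.003,"fingers":0.86},{"travel":[0.095,0,0.14],"turn":0.003,"fingers":0.86},{"travel":[0.095,0,0.14],"turn":0.003,"fingers":0.86}]'
python3 - <<'E'
from h import *
go(429.8,182.8,-15,-89.5)
E
```

```text
travel [0.0953, 0.0015, 0.3043] turn 0.003 dist 128 turndeg 0.5 j6 -0.87 t 27.4 pos [429.7 220.9 106.7] yaw -89.0 op 1.0
t: 27.97
ee_pos: [430.7, 182.8, 51.1]
ee_rot: [3.142, -0.0, -1.563]
wrist_force: [0.6, -0.1, 0.4]
opening: 0.862
grasp_force: 0.0
travel [-0.0, 0.0021, 0.1651] turn -0.0002 dist 66 turndeg -0.0 j6 -0.82 t 28.0 pos [430.7 182.8  51.1] yaw -89.5 op 0.862
```

```bash
python3 -m pendant '[{"travel":[0,0.001,0.03],"turn":0,"fingers":0.86},{"travel":[0,0.001,0.07],"turn":0,"fingers":0.86},{"travel":[0,0.001,0.1],"turn":0,"fingers":0.86},{"travel":[0,0.001,0.13],"turn":0,"fingers":0.86},{"travel":[0,0.001,0.15],"turn":0,"fingers":0.86},{"travel":[0,0.001,0.162],"turn":0,"fingers":0.86},{"travel":[0,0.001,0.165],"turn":0,"fingers":0.86},{"travel":[0,0.001,0.165],"turn":0,"fingers":0.86}]'
python3 -m pendant '[{"travel":[0,0,0],"turn":0,"fingers":0.4},{"travel":[0,0,0],"turn":0,"fingers":0.4},{"travel":[0,0,0],"turn":0,"fingers":0.4},{"travel":[0,0,0],"turn":0,"fingers":0.4},{"travel":[0,0,0],"turn":0,"fingers":0.4},{"travel":[0,0,0],"turn":0,"fingers":0.4}]' 30
```

```text
t: 28.63
ee_pos: [429.8, 183.2, -14.9]
ee_rot: [-3.141, 0.0, -1.562]
wrist_force: [-0.1, -0.0, -0.2]
opening: 0.852
grasp_force: 0.0
t: 29.13
ee_pos: [429.8, 183.3, -14.7]
ee_rot: [-3.141, 0.001, -1.562]
wrist_force: [-1.5, 0.0, 5.4]
opening: 0.682
grasp_force: 30.0
```

```bash
python3 -m pendant '[{"travel":[0,0,-0.03],"turn":0,"fingers":0.4},{"travel":[0,0,-0.07],"turn":0,"fingers":0.4},{"travel":[0,0,-0.12],"turn":0,"fingers":0.4},{"travel":[0,0,-0.17],"turn":0,"fingers":0.4},{"travel":[0,0,-0.2],"turn":0,"fingers":0.4},{"travel":[0,0,-0.2],"turn":0,"fingers":0.4}]'
python3 - <<'E'
from h import *
go(561.1,-116.9,65,-84.3)
E
```

```text
t: 29.63
ee_pos: [430.5, 183.8, 66.9]
ee_rot: [-3.139, 0.003, -1.562]
wrist_force: [0.5, -0.2, -3.5]
opening: 0.684
grasp_force: 30.0
travel [0.7548, -0.3196, 0.0036] turn -0.0288 dist 328 turndeg -5.2 j6 -0.82 t 29.6 pos [430.5 183.8  66.9] yaw -89.5 op 0.684
```

```bash
python3 -m pendant '[{"travel":[0.05,-0.01,0],"turn":-0.01,"fingers":0.4},{"travel":[0.14,-0.04,0],"turn":-0.02,"fingers":0.4},{"travel":[0.23,-0.08,0],"turn":-0.029,"fingers":0.4},{"travel":[0.32,-0.12,0],"turn":-0.029,"fingers":0.4},{"travel":[0.41,-0.16,0],"turn":-0.029,"fingers":0.4},{"travel":[0.5,-0.2,0],"turn":-0.029,"fingers":0.4},{"travel":[0.58,-0.24,0],"turn":-0.029,"fingers":0.4},{"travel":[0.64,-0.27,0],"turn":-0.029,"fingers":0.4}]'
python3 - <<'E'
from h import *
go(561.1,-116.9,65,-84.3)
E
```

```text
t: 30.3
ee_pos: [539.5, -74.8, 63.1]
ee_rot: [3.139, -0.0, -1.472]
wrist_force: [0.2, 1.2, -2.3]
opening: 0.685
grasp_force: 30.0
travel [0.11, -0.0433, -0.0049] turn -0.0003 dist 47 turndeg -0.1 j6 -0.12 t 30.3 pos [539.5 -74.8  63.1] yaw -84.4 op 0.685
```

```bash
python3 -m pendant '[{"travel":[0.06,-0.02,0],"turn":0,"fingers":0.4},{"travel":[0.1,-0.04,0],"turn":0,"fingers":0.4},{"travel":[0.11,-0.043,0],"turn":0,"fingers":0.4},{"travel":[0.11,-0.043,0],"turn":0,"fingers":0.4},{"travel":[0.11,-0.043,0.03],"turn":0,"fingers":0.4},{"travel":[0.11,-0.043,0.07],"turn":0,"fingers":0.4},{"travel":[0.11,-0.043,0.1],"turn":0,"fingers":0.4},{"travel":[0.11,-0.043,0.1],"turn":0,"fingers":0.4}]'
python3 - <<'E'
from h import *
m,im,o=shot("w15",561,-117,80,90,4,3)
go(561.1,-116.9,-10.8,-84.3)
E
```

```text
t: 30.97
ee_pos: [558.2, -113.3, 21.6]
ee_rot: [3.136, 0.001, -1.471]
wrist_force: [-0.3, 0.4, -4.2]
opening: 0.68
grasp_force: 30.0
travel [0.009, -0.0042, 0.0846] turn 0.0003 dist 34 turndeg 0.1 j6 -0.04 t 31.0 pos [ 559.2 -113.5   23. ] yaw -84.2 op 0.684
```

```bash
python3 -m pendant '[{"travel":[0.008,-0.002,0.02],"turn":0,"fingers":0.4},{"travel":[0.008,-0.002,0.04],"turn":0,"fingers":0.4},{"travel":[0.008,-0.002,0.055],"turn":0,"fingers":0.4},{"travel":[0.008,-0.002,0.066],"turn":0,"fingers":0.4},{"travel":[0.008,-0.002,0.072],"turn":0,"fingers":0.4},{"travel":[0.008,-0.002,0.075],"turn":0,"fingers":0.4},{"travel":[0.008,-0.002,0.075],"turn":0,"fingers":0.4}]'
python3 - <<'E'
from h import *
go(561.1,-116.9,-10.8,-84.3)
E
```

```text
t: 31.6
ee_pos: [562.3, -117.3, -5.4]
ee_rot: [3.141, -0.0, -1.471]
wrist_force: [-1.4, -0.1, -3.2]
opening: 0.683
grasp_force: 30.0
travel [-0.0013, 0.0029, 0.0134] turn 0.0001 dist 6 turndeg 0.0 j6 -0.03 t 31.6 pos [ 562.3 -117.3   -5.4] yaw -84.3 op 0.683
```

```bash
python3 -m pendant '[{"travel":[-0.001,0.003,0.004],"turn":0,"fingers":0.4},{"travel":[-0.001,0.003,0.008],"turn":0,"fingers":0.4},{"travel":[-0.001,0.003,0.012],"turn":0,"fingers":0.4},{"travel":[-0.001,0.003,0.014],"turn":0,"fingers":0.4},{"travel":[-0.001,0.003,0.014],"turn":0,"fingers":0.4}]'
python3 -m pendant '[{"travel":[0,0,0.001],"turn":0,"fingers":0.4},{"travel":[0,0,0.002],"turn":0,"fingers":0.4},{"travel":[0,0,0.002],"turn":0,"fingers":0.4}]'
```

```text
t: 32.02
ee_pos: [561.2, -117.0, -10.6]
ee_rot: [-3.141, -0.0, -1.471]
wrist_force: [-0.5, 0.7, -0.1]
opening: 0.686
grasp_force: 30.0
t: 32.27
ee_pos: [561.2, -117.0, -10.7]
ee_rot: [-3.141, -0.0, -1.471]
wrist_force: [-4.0, 1.4, 7.4]
opening: 0.684
grasp_force: 30.0
```

Touchdown. Release, rise, and check numerically.

```bash
python3 -m pendant '[{"travel":[0,0,0],"turn":0,"fingers":0.75},{"travel":[0,0,0],"turn":0,"fingers":0.88},{"travel":[0,0,0],"turn":0,"fingers":0.88},{"travel":[0,0,0],"turn":0,"fingers":0.88},{"travel":[0,0,0],"turn":0,"fingers":0.88},{"travel":[0,0,0],"turn":0,"fingers":0.88}]'
python3 -m pendant '[{"travel":[0,0,-0.05],"turn":0,"fingers":0.9},{"travel":[0,0,-0.15],"turn":0,"fingers":0.9},{"travel":[0,0,-0.25],"turn":0,"fingers":0.9},{"travel":[0,0,-0.35],"turn":0,"fingers":0.9},{"travel":[-0.1,0,-0.45],"turn":0,"fingers":0.9},{"travel":[-0.2,0,-0.55],"turn":0,"fingers":0.9},{"travel":[-0.2,0,-0.6],"turn":0,"fingers":0.9},{"travel":[-0.2,0,-0.6],"turn":0,"fingers":0.9}]'
python3 - <<'E'
from h import *
def comp(k,c):
    k=cv2.morphologyEx(k,cv2.MORPH_CLOSE,np.ones((5,5)));_,l=cv2.connectedComponents(k);i=l[int(c[1]),int(c[0])];print('lab',i,(l==i).sum());return ((l==i)*255).astype(np.uint8)
m,im,o=shot("w16",561,-117,80,90,4,3)
c=proj(m,[(561,-117,50)])[0];print(c)
fit(comp(ymask(im),c),m,(61,90,46),561,-117,5.7,z0=4,r=200,S=2)
t=arm.grab_frame("top");mt=arm.camera_model("top");cv2.imwrite("pics/t9.png",t)
for n,p,s in(("box",(561,-117),(61,90,46)),("tape",(564,146),(36,72,66))):
    c=proj(mt,[(*p,s[2])])[0]; fit(comp(ymask(t),c),mt,s,*p,5.7,z0=4,r=60)
a=cv2.imread("w14.png");w=cv2.imread("pics/w14.png");mw=dict(np.load("w14.npz"));c=proj(mw,[(564,146,66)])[0];print(c)
fit(comp(ymask(w),c),mw,(36,72,66),564,146,5.7,z0=4,r=120)
mat(w,mw,564,146)
t0=cv2.imread("pics/top0.png")
for n,x,y,z in(("pine",509,340,38),("can",598,-506,80)):
    u,v=proj(mt,[(x,y,z)])[0].astype(int);print(n,cv2.absdiff(t,t0)[v-12:v+12,u-22:u+22].mean())
print(arm.sense()['t'])
E
```

```text
t: 32.77
ee_pos: [561.2, -117.0, -11.7]
ee_rot: [-3.142, -0.0, -1.471]
wrist_force: [-0.6, -0.2, -0.3]
opening: 0.877
grasp_force: 0.0
t: 33.43
ee_pos: [556.1, -35.1, 235.7]
ee_rot: [-3.131, -0.0, -1.468]
wrist_force: [0.9, -0.4, 2.0]
opening: 0.9
grasp_force: 0.0
[321.56596883  97.36431955]
lab 3 3675
pose [ 559.4 -117.     5.7] IoU 0.821
lab 3 480
pose [ 563.  -117.9    6.4] IoU 0.893
lab 0 250376
pose [596.8 299.6  41.9] IoU 0.026
[130.38914336 105.56892055]
lab 1 5685
pose [562.4 148.3  17. ] IoU 0.662
mat [563.9 146.5] xaxis 5.7 [ 72.54111735 107.29391479]
pine 55.958333333333336
can 0.4201388888888889
33.5333[ WARN:0@4.060] global loadsave.cpp:275 findDecoder imread_('w14.png'): can't open/read file: check file path/integrity
```

```bash
python3 - <<'E'
from h import *
go(480,-230,270,-84)
E
python3 -m pendant '[{"travel":[0.49,0.14,0],"turn":0,"fingers":0.9},{"travel":[0.49,0.14,0],"turn":0,"fingers":0.9},{"travel":[0.49,0.14,0],"turn":0,"fingers":0.9},{"travel":[0.49,0.14,0],"turn":0,"fingers":0.9},{"travel":[0.49,0.14,0],"turn":0,"fingers":0.9},{"travel":[0.49,0.14,0],"turn":0,"fingers":0.9},{"travel":[0.49,0.14,0],"turn":0,"fingers":0.9},{"travel":[0.49,0.14,0],"turn":0,"fingers":0.9}]'
python3 - <<'E'
from h import *
t=arm.grab_frame("top");mt=arm.camera_model("top");cv2.imwrite("pics/t10.png",t)
t0=cv2.imread("pics/top0.png")
u,v=proj(mt,[(509,340,38)])[0].astype(int);print(cv2.absdiff(t,t0)[v-12:v+12,u-26:u+26].mean())
k=ymask(t,(12,70,50),(36,255,255));o=ortho(k,mt,504,624,86,206,70,2)
n,_,st,c=cv2.connectedComponentsWithStats((o>127).astype(np.uint8));print([(624-c[j][1]/2,206-c[j][0]/2,st[j]/2) for j in range(1,n) if st[j,4]>300])
C=max(cv2.findContours((o>127).astype(np.uint8),0,1)[0],key=cv2.contourArea);print(cv2.minAreaRect(C))
E
```

```text
travel [0.4632, 0.2336, -0.099] turn -0.0009 dist 211 turndeg -0.2 j6 -0.19 t 33.5 pos [554.3 -36.1 231. ] yaw -84.2 op 0.901
t: 34.2
ee_pos: [516.3, -238.4, 227.2]
ee_rot: [3.14, 0.001, -1.473]
wrist_force: [0.7, 0.4, 0.2]
opening: 0.9
grasp_force: 0.0
0.8864850427350427
[(np.float64(564.3094347464672), np.float64(141.32070864505403), array([  31. ,   39. ,   70.5,   44. , 4812. ]))]
((128.9039306640625, 118.36355590820312), (81.80912780761719, 137.79754638671875), 81.4163818359375)
```

```bash
python3 -c "
from cell import arm
print(arm.close_job())"
```

```text
the job is handed in; nothing more can be done
None
```

The bench is set out and the job handed in at about 34 s: block, bridge, screw box and tape measure are all on their places within about 5 mm by camera measurement, the pine offcut and oil can are undisturbed, and `close_job` gave no verdict.

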